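# Snap a pet tracker's clip shut with pliers and arm it

## Task

Take the blue-handled pliers from their sloping rest and squeeze the two orange leaves of the leaning tracker clip together between the jaws until they snap shut and stay shut, then lay the pliers back on their rest as they were. Finally press the flat red key on the dock gently with the fingertips until it is firmly down, and let go. Do not touch the clip with the fingers and leave everything else on the bench where it stands.

Things in the scene. Friction and masses are not known exactly. Their poses are not given: they have to be found in the camera images.
- pliers: Sprung blue-handled pliers, 170 mm long, 150 g, jaws 14 mm and handles 20 mm thick (z). Origin on the pivot, +x to the jaws. The frame belongs to the arm with handle at +y and jaw at -y: when the joint reads q this arm has turned +q/2 about z from the centre line, the other arm -q/2; open, x is the centre line. At the start they lie open on the rest, handles up, x 30 degrees from straight down
- pliers_arm (a joint): how far the sprung pliers are closed, rad: 0 open, 0.42 to 0.47 clamped on the shut clip, 0.5 fully shut. Squeezing the handles 70 mm behind the pivot takes about 9 N at first, 14 N nearly shut, plus about 4 N for the clip; 20 to 40 N of grip is plenty. Width there falls from 66 mm (0) to about 36 mm (0.43); they spring open when let go
- pliers_grip (a point): point 70 mm behind the pivot on the centre line (open), midway between the handles, where to hold and squeeze along y. The two flat-sided handles run from 45 to 101 mm behind the pivot, 20 mm thick; open, their outer faces are parallel and 66 mm apart, inner faces 48 mm
- pliers_tip (a point): point between the jaw tips, 69 mm ahead of the pivot. Open, the inner jaw faces stand 2 mm + a quarter of the distance from the pivot off the centre line (15 mm at 52 mm, 19 mm at the tips); outer edges 57 mm apart at the tips
- rest: fixed wooden rest, 130 x 100 mm foot, origin at bench height, z up. A board 60 degrees from level, facing its +x and up, carries the pliers, handles leaning to -x. The jaw tips stand on a ledge at its foot between two cheeks 74 mm apart; two pegs 52 mm apart flank the pliers 12 mm behind the pivot (cheeks, pegs 20 mm high). The board ends 33 mm behind the pivot; handles stand clear, grip 176 mm up
- rest_seat (a point): where the pliers' pivot lies when on the rest, 115 mm above the bench (up to 7 mm to either side at the start). The pliers' x axis is then (0.5, 0, -0.866) and their y axis is (0, 1, 0) in the rest's frame
- dock: fixed white dock, base 170 (x) x 185 (y) x 30 mm high, spanning x = -95 to 75 and y = -60 to +125 mm; origin at bench height, z up. A green lamp hood overhangs the clip: x from -10 to 75 mm, y +-38 mm, 297 to 320 mm above the bench, on two posts at x = 62, y = +-52 mm
- head (a joint): lean of the orange clip from upright towards the dock's -x, rad, 0.44 to 0.62 (stiff, stays where it is); the pliers' line should lean the same
- head_axis (a point): point at the foot of the clip on the lean axis, 55 mm above the bench, 20 mm to +x of the dock's origin
- clip_tip (a point): middle of the clip's free end, 85 mm from head_axis along the lean. Two orange leaves, 60 x 22 x 4 mm, side by side along the dock's y, hinged 25 mm from head_axis, moving together. Outside width at the tips 21 mm open, 9 mm shut. The jaws go either side, overlapping the leaves by 12 to 25 mm
- leaf_l (a joint): how far each leaf has turned shut, rad: 0 open, 0.10 snapped shut; a sprung catch makes it spring open again if let go below 0.065 and snap shut and stay beyond. Takes about 4 N on each leaf near the tip
- key (a joint): travel of the red key, m: 0 up, 0.0025 fully down (about 4 N); springs back
- key_top (a point): centre of the top of the red membrane key, 34 x 34 mm, 33 mm above the bench, 55 mm to -x and 95 mm to +y of the dock's origin
- jar: bystander: amber jar, radius 27 mm, 75 mm high, beside the dock; origin under its centre
- bottle: bystander: green bottle, radius 29 mm, 190 mm high, between the stations; origin under its centre
- bowl: bystander: terracotta bowl, radius 75 mm, 60 mm high; origin under its centre
- tub: bystander: lidded plastic tub 92 x 138 x 87 mm; origin under its centre
- brush: bystander: red grooming brush lying bristles down, 185 mm long, 34 mm high; origin near its middle
- rake: bystander: small hand rake lying, 200 mm long, 22 mm high; origin on its neck, mid-length
- clipper: bystander: steel nail clipper lying, 75 mm long, 15 mm high; origin under its middle
Things that resemble listed ones, but are neither listed nor needed, are in the scene too. Leave any pink look-alike of the pliers alone.

How it is judged:
By the outcome, as a careful person would: the job done as asked, in the order asked, and still so for the second after the job is handed in, with the robot touching nothing.
It also fails if it takes over 72 s, if anything falls off the work surface, if the arm or the gripper's body presses on something with over 40 N, if the wrist force passes 120 N, or if a joint passes its speed limit or range.

## Robot

A 6-joint arm with a two-finger parallel gripper is mounted at the origin on the work surface. World frame = base frame: x ahead of the robot, y to its left, z up, the work surface at z = 0. Lengths are in m, angles in rad, forces in N, time in s.
With the tool pointing down it reaches from about 0.35 to 0.775 m from the base axis. Payload 7.3 kg.
Tool frame: the origin (TCP) lies midway between the tips of the shut fingers; the grasp point (between the pads) lies 19 mm behind it (robot.tcp_to_grasp is the distance from the TCP to the grasp point, in m); x points along the fingers, z is the direction in which the jaws open and shut, and the axes are right-handed (so a half turn about x gives the same grasp; the last joint's range is limited). The gripper opens to 92 mm and grips with 3 to 60 N. Pads are 19 mm wide; open, the fingers measure 130 mm over their backs; the gripper's body (75 mm by 190 mm) begins 47 mm behind the grasp point.
Start: joints at [1.122, 0.342, 1.524, -0, 1.275, -0.146], TCP at [0.157, 0.501, 0.227] pointing down, gripper open.
Joint ranges: [-2.53, 2.53], [-0.77, 2.02], [0.04, 2.7], [-1, 4.14], [0.28, 2.66], [-3.11, 3.11]. Speed limits (rad/s): [2.57, 2.57, 3.14, 3.14, 3.14, 3.14].

## Interface

Orientations are given as [roll, pitch, yaw] about the fixed x, y, z axes, in that order (R = Rz(yaw) Ry(pitch) Rx(roll)).
In Python, from cell import robot gives the robot as it stands.
- The arm moves only by the tool move_arm, never from a script. Its argument "deltas" is a list of rows, each an object with "dp": the shift along the tool's x, y, z in m, a list of three; "turn": the turn, a rotation vector about the tool's x, y, z in degrees, a list of three. A call has 1 to 10 rows; each row is the pose to reach, as a shift and turn from the pose commanded when the call began, along the tool's axes at that moment; what a row does not reach only later rows make up. A row lasts 1/10 s, in which the tool goes at most 50 mm and 8.59 degrees, less where a joint would pass 70% of its speed; a pose out of reach is approached as far as the arm can. A call with a gripper value outside its range is refused whole. "hand" is the finger opening in m, from 0 to 0.0918, set as the call begins (left out, the last holds). The fingers move at their own pace and stop on an object; "squeeze" is the grip in N (left out, the last holds). Time passes only in rows, so rows that repeat a pose let the fingers close. It gives the time, the measured TCP pose, the force and the opening at its end, in the units of the state.
- robot.observe(): the state, without advancing time (a new reading comes with each control period).
- robot.read_camera(name): name is "side" or "top" or "wrist"; returns (picture, depth): 420x560x3 uint8, red, green, blue; 420x560 float32, m along the optical axis (not along the pixel's ray), 0 where there is no reading.
- robot.camera_info(name): a dict with "fx", "fy", "cx", "cy" (pixels), "R" (3x3) and "t" (3): a world point X has camera coordinates R X + t. Camera axes: x right, y down, z forward; pixel columns grow to the right and rows downward; lengths in m; the calibration is good to about 2 mm. The wrist camera is an equidistant fisheye: a pixel r from the principal point sees the ray r / f radians off the axis. A picture is of the moment at which its call begins: read the wrist's pose just before it. camera_info takes no time and is no camera call; for the wrist camera it gives the pose at the moment of the call.
- robot.hand_in(): hands the job in, once; it reports no verdict.
The state is a dict: "time": time; "qpos": joint angles; "qvel": joint speeds; "joint_efforts": joint torques, N m; "tool_pos": TCP position; "tool_rot": TCP orientation; "contact_force": force on the tool from outside, world axes, zero at the start; "torque": the same for the moment, N m; "opening": finger opening in m.
Only numpy, scipy, OpenCV 4.12 (cv2) and the standard library are available. Lean on these libraries where they do the work, as an engineer would, in place of code of your own. Each camera call takes 0.05 s, during which the arm holds its last target.

## Working session

There is one attempt and no reset: what is moved stays moved. The work goes in short steps, Python scripts to look and compute and a tool call to move; the robot and the scene stay as the last step left them, time stands still between calls to the robot, and variables do not carry over. Pictures are saved under pics/ and viewed, and the job is handed in when it is done.

Besides the shell and the picture viewer there is one more tool, called after "Emit:" by a JSON object that holds its "op" and its "data". move_arm: Moves the arm, as the interface text tells. Its arguments: {"type":"object","properties":{"deltas":{"type":"array"},"hand":{"type":"number"},"squeeze":{"type":"number"}},"required":["deltas"]}

```bash
ls; mkdir -p pics
python3 - <<'E'
from cell import robot
import cv2,numpy as np
for n in ["side","top"]:
    p,d=robot.read_camera(n); cv2.imwrite(f"pics/{n}0.png",p[:,:,::-1]); np.save(f"pics/{n}0.npy",d)
    np.save(f"pics/{n}0p.npy",p)
    print(n,robot.camera_info(n))
o=robot.observe(); print({k:np.round(v,4) for k,v in o.items()}); print(robot.tcp_to_grasp)
E
```

```text
pics
side {'fx': 504.45004138496745, 'fy': 504.45004138496745, 'cx': 277.47797036332753, 'cy': 207.44644961810565, 'R': array([[ 0.97707003, -0.21286719, -0.00465952],
       [-0.15945115, -0.71703491, -0.67855455],
       [ 0.14110096,  0.66373828, -0.73453524]]), 't': array([-0.50988155,  0.17641773,  1.50431962])}
top {'fx': 520.5726559221462, 'fy': 520.5726559221462, 'cx': 280.41695359340883, 'cy': 206.21559541918828, 'R': array([[ 5.79446147e-03, -9.99983125e-01,  4.16031503e-04],
       [-9.73338046e-01, -5.73546412e-03, -2.29303625e-01],
       [ 2.29302142e-01,  9.23751731e-04, -9.73354855e-01]]), 't': array([-0.01973051,  0.55543477,  1.44948513])}
{'time': np.float64(0.1), 'qpos': array([ 1.122 ,  0.3427,  1.5249, -0.    ,  1.2754, -0.146 ]), 'qvel': array([-0.0007, -0.0017, -0.0028, -0.0027, -0.0017, -0.0004]), 'joint_efforts': array([ 2.90000e-03, -4.32004e+01, -2.44694e+01,  7.20000e-02,
        5.25000e-02, -0.00000e+00]), 'tool_pos': array([0.1564, 0.5008, 0.2261]), 'tool_rot': array([ 3.0237,  1.5694, -1.9915]), 'contact_force': array([ 0.4136, -0.0573, -0.7836]), 'torque': array([-0.025 ,  0.0048, -0.0575]), 'opening': np.float64(0.0918)}
0.0188
```

View pics/side0.png

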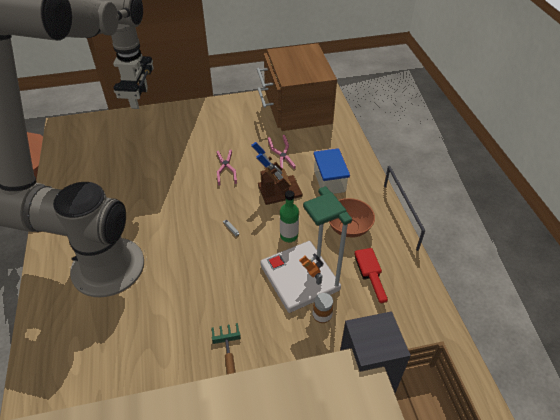

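View pics/top0.png

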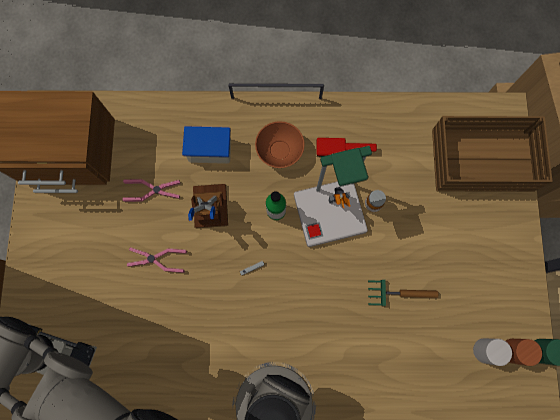

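```bash
cat > h.py <<'E'
import numpy as np,cv2
def crop(p,x0,y0,x1,y1,s,fn):
    c=cv2.resize(p[y0:y1,x0:x1,::-1],None,fx=s,fy=s,interpolation=cv2.INTER_CUBIC); cv2.imwrite(fn,c)
def cloud(d,ci):
    v,u=np.indices(d.shape)
    pc=np.stack([(u-ci['cx'])/ci['fx']*d,(v-ci['cy'])/ci['fy']*d,d],-1)
    return (pc-ci['t'])@ci['R']   # R^T (pc-t)
def proj(X,ci):
    c=np.asarray(X)@ci['R'].T+ci['t']; return np.stack([c[...,0]/c[...,2]*ci['fx']+ci['cx'],c[...,1]/c[...,2]*ci['fy']+ci['cy']],-1)
def ray(u,v,ci,z):
    d=np.array([(u-ci['cx'])/ci['fx'],(v-ci['cy'])/ci['fy'],1.])@ci['R']; o=-ci['R'].T@ci['t']
    return o+d*(z-o[2])/d[2]
E
python3 - <<'E'
from h import *
s=np.load('pics/side0p.npy');t=np.load('pics/top0p.npy')
crop(t,175,170,245,240,8,'pics/t_rest.png');crop(t,285,135,395,250,5,'pics/t_dock.png')
crop(s,235,130,315,215,7,'pics/s_rest.png');crop(s,250,180,370,330,4,'pics/s_dock.png')
E
```

```text
(no output)
```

View pics/t_rest.png

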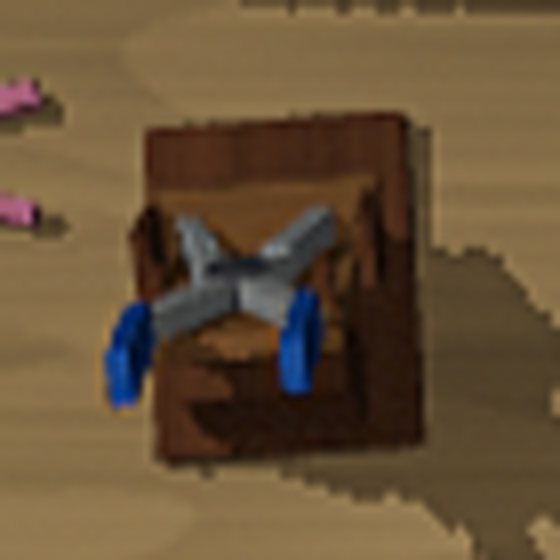

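View pics/s_rest.png

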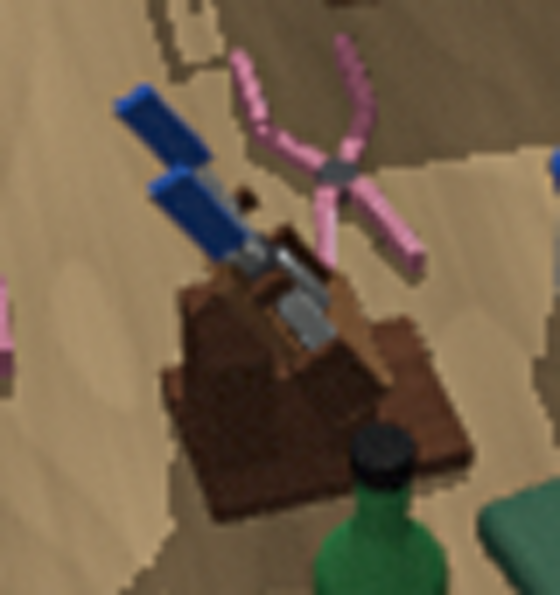

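View pics/t_dock.png

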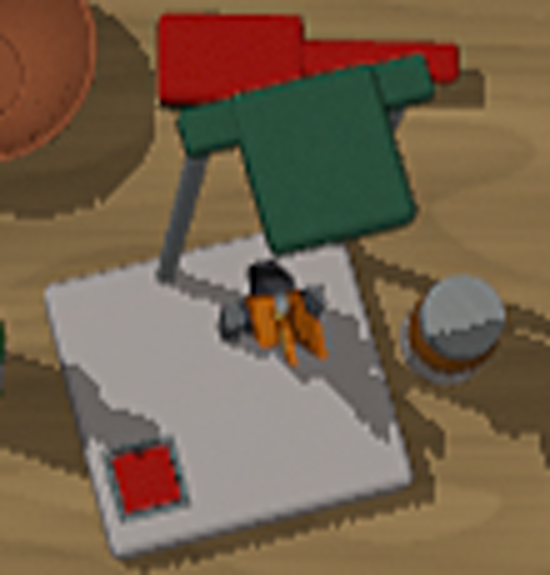

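View pics/s_dock.png

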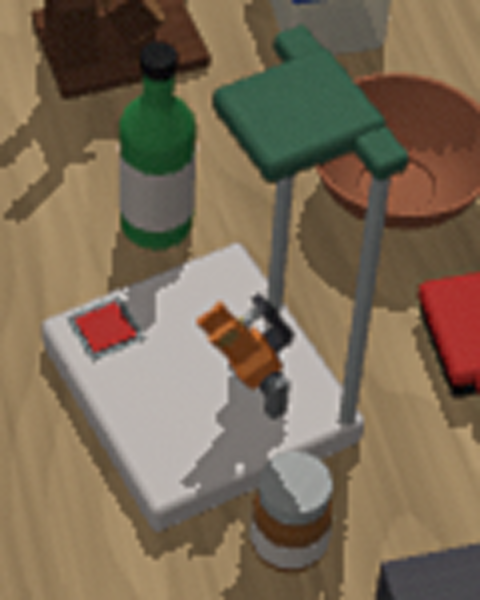

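Run:
```python
from h import *
from cell import robot
for n in ['top','side']:
    ci=robot.camera_info(n); p=np.load(f'pics/{n}0p.npy'); d=np.load(f'pics/{n}0.npy'); P=cloud(d,ci)
    hsv=cv2.cvtColor(p,cv2.COLOR_RGB2HSV).astype(int); H,S,V=[hsv[...,i] for i in range(3)]
    ok=d>0
    print(n,'bench z',np.median(P[...,2][(abs(P[...,0]-.45)<.02)&(abs(P[...,1])<.1)&ok]))
    # dock top
    m=ok&(abs(P[...,2]-.03)<.006)&(abs(P[...,0]-.5)<.25)&(P[...,1]<.1)&(P[...,1]>-.35)
    k,l,st,c=cv2.connectedComponentsWithStats(m.astype(np.uint8)); 
    i=1+np.argmax(st[1:,4]); q=P[l==i]
    r=cv2.minAreaRect(q[:,:2].astype(np.float32)); print('dock top n',len(q),'z',np.median(q[:,2]),r, cv2.boxPoints(r).round(4).tolist())
    # red key
    m=ok&((H<6)|(H>174))&(S>150)&(V>90)&(abs(P[...,2]-.033)<.01)
    k,l,st,c=cv2.connectedComponentsWithStats(m.astype(np.uint8))
    for i in range(1,k):
        if st[i,4]>20: q=P[l==i]; print('red',c[i],st[i,4],q.mean(0),cv2.minAreaRect(q[:,:2].astype(np.float32)))
    m=ok&(H>6)&(H<18)&(S>190)&(V>110)&(P[...,2]>.05)
    k,l,st,c=cv2.connectedComponentsWithStats(m.astype(np.uint8))
    for i in range(1,k):
        if st[i,4]>8: q=P[l==i]; print('orange',c[i],st[i,4],q.mean(0),q.max(0),q.min(0))
    m=ok&(H>100)&(H<125)&(S>150)&(P[...,2]>.1)
    k,l,st,c=cv2.connectedComponentsWithStats(m.astype(np.uint8))
    for i in range(1,k):
        if st[i,4]>8: q=P[l==i]; print('blue',c[i],st[i,4],q.mean(0),q.max(0),q.min(0))
    m=ok&(H>40)&(H<90)&(S>60)&(P[...,2]>.29)&(P[...,2]<.34)
    k,l,st,c=cv2.connectedComponentsWithStats(m.astype(np.uint8))
    for i in range(1,k):
        if st[i,4]>30: q=P[l==i]; print('green',c[i],st[i,4],q.mean(0),q.max(0),q.min(0),cv2.minAreaRect(q[:,:2].astype(np.float32)))
    # rest foot
    m=ok&(P[...,2]>.006)&(P[...,0]>.4)&(P[...,0]<.8)&(P[...,1]>.07)&(P[...,1]<.27)&(H<15)&(S>100)&(V<120)
    q=P[m]; print('rest',len(q),np.histogram(q[:,2],bins=np.arange(0,.2,.01))[0]); f=q[q[:,2]<.03]; r=cv2.minAreaRect(f[:,:2].astype(np.float32)); print(np.median(f[:,2]),r)
```

```text
top bench z -5.308386966322294e-05
dock top n 2770 z 0.02975167683970845 ((0.5490261316299438, -0.1641284078359604), (0.17006678879261017, 0.1852327436208725), 14.555171966552734) [[0.44339999556541443, -0.09589999914169312], [0.49000000953674316, -0.2750999927520752], [0.6546000242233276, -0.23240000009536743], [0.6080999970436096, -0.05310000106692314]]
red [337.7210084  145.50588235] 595 [ 0.75416198 -0.19027375  0.03407489] ((0.7537968158721924, -0.21718549728393555), (0.05504488945007324, 0.18074899911880493), 0.7288299798965454)
red [313.81102362 230.31496063] 127 [ 0.49078663 -0.11499774  0.03313451] ((0.49113309383392334, -0.11498835682868958), (0.035606008023023605, 0.033554304391145706), 13.242755889892578)
orange [338.72881356 199.72881356] 59 [ 0.56959166 -0.18341023  0.09051464] [ 0.59022926 -0.17397566  0.13278937] [ 0.53959517 -0.19589164  0.06534145]
orange [346.20512821 200.1025641 ] 39 [ 0.56263391 -0.20174004  0.11455891] [ 0.58939883 -0.19651062  0.13581817] [ 0.54212705 -0.20785658  0.07639202]
blue [211.98039216 212.45098039] 51 [0.50789412 0.16477966 0.19052836
[... 1482 characters left out ...]
08544] [ 0.59015225 -0.18069383  0.09287492] [ 0.58369132 -0.20112849  0.08350591]
blue [260.49264706 154.53676471] 136 [0.50964157 0.18776227 0.18403188] [0.5317583  0.22833606 0.2097132 ] [0.48966009 0.15570599 0.15376928]
green [326.00198807 207.91351889] 1006 [ 0.60261278 -0.19098019  0.31897484] [ 0.65170098 -0.11202003  0.32669834] [ 0.55174998 -0.24201769  0.30536101] ((0.598709225654602, -0.18476249277591705), (0.08365805447101593, 0.12927359342575073), 14.047453880310059)
rest 960 [ 35 359  52  40  36  63  89  52 128  34  11  12  19  26   4   0   0   0
   0]
0.014899499555213308 ((0.5716276168823242, 0.1946447342634201), (0.13030606508255005, 0.10586898028850555), 5.307027339935303)
```

Run:
```python
from h import *
from cell import robot
for n in ['top','side']:
    ci=robot.camera_info(n); p=np.load(f'pics/{n}0p.npy'); d=np.load(f'pics/{n}0.npy'); P=cloud(d,ci)
    hsv=cv2.cvtColor(p,cv2.COLOR_RGB2HSV).astype(int); H,S,V=[hsv[...,i] for i in range(3)]
    ok=d>0
    reg=ok&(P[...,0]>.45)&(P[...,0]<.68)&(P[...,1]>.13)&(P[...,1]<.26)
    m=reg&(H<15)&(S>100)&(V<130)&(abs(P[...,2]-.0145)<.004)
    m=cv2.morphologyEx(m.astype(np.uint8),cv2.MORPH_OPEN,np.ones((2,2)))>0
    f=P[m]; print(n,'foot',cv2.minAreaRect(f[:,:2].astype(np.float32)),f[:,0].min(),f[:,0].max())
    # edges yaw: extreme y at x slices
    for x in np.arange(.51,.65,.02):
        g=f[abs(f[:,0]-x)<.006]
        if len(g): print(round(x,3),g[:,1].min().round(4),g[:,1].max().round(4))
    # board plane: points light-brown
    m=reg&(P[...,2]>.04)&(P[...,2]<.14)&(H<20)&(S>80)
    q=P[m]; 
    rng=np.random.default_rng(0);best=0
    for _ in range(2000):
        a=q[rng.choice(len(q),3,False)]; nn=np.cross(a[1]-a[0],a[2]-a[0]); nn/=np.linalg.norm(nn)+1e-9
        if abs(nn[2])>.65 or abs(nn[2])<.35: continue
        c=(abs((q-a[0])@nn)<.003)
        if c.sum()>best: best=c.sum();bc=c
    qq=q[bc]; u,s,vt=np.linalg.svd(qq-qq.mean(0)); nn=vt[2]*np.sign(vt[2][2]); print('board',best,len(q),nn,nn@qq.mean(0),np.degrees(np.arctan2(nn[1],nn[0])),'tilt',np.degrees(np.arccos(nn[2])))
    m=reg&(H>100)&(H<125)&(S>130)&(P[...,2]>.14)
    q=P[m]
    for yaw in [2.,4]:
        c,s=np.cos(np.radians(yaw)),np.sin(np.radians(yaw))
        nx=np.array([.866*c,.866*s,.5]); px=np.array([.5*c,.5*s,-.866]); py=np.array([-s,c,0])
        for side in (0,1):
            g=q[(q[:,1]>.193)==side]
            print(yaw,side,len(g),'n',np.percentile(g@nx,[5,50,90,98]).round(4),'x',np.percentile(g@px,[2,98]).round(4),'y',np.percentile(g@py,[2,50,98]).round(4))
```

```text
top foot ((0.4100261926651001, 0.12982550263404846), (0.48410701751708984, 0.12479144334793091), 21.76718521118164) 0.20837007874969682 0.6329695105370263
0.51 0.1411 0.2353
0.53 0.1409 0.2386
0.55 0.1493 0.1648
0.57 0.1453 0.1475
0.59 0.1543 0.2369
0.61 0.1494 0.2455
0.63 0.1503 0.2429
board 123 541 [ 0.76230714 -0.07813625  0.64248156] 0.4699657739940374 -5.852362103678607 tilt 50.02288706730613
2.0 0 51 n [0.5286 0.5423 0.5465 0.5473] x [0.0734 0.1294] y [0.143  0.1462 0.1515]
2.0 1 53 n [0.5279 0.5398 0.5438 0.5442] x [0.0728 0.1295] y [0.2003 0.2028 0.2095]
4 0 51 n [0.5328 0.5464 0.5507 0.5514] x [0.0759 0.1317] y [0.1253 0.1282 0.1339]
4 1 53 n [0.5338 0.5456 0.5497 0.5501] x [0.0762 0.133 ] y [0.1823 0.1847 0.1912]
side foot ((0.5763325095176697, 0.18932540714740753), (0.13290978968143463, 0.09252867847681046), 4.167536735534668) 0.5098229145787955 0.6434812935265714
0.51 0.1516 0.2136
0.53 0.1429 0.1639
0.55 0.1426 0.1797
0.57 0.1432 0.2103
0.61 0.1463 0.2294
0.63 0.1466 0.2343
board 103 505 [ 0.81049434 -0.19234208  0.55326616] 0.4694380896339453 -13.35015820877465 tilt 56.40862485148298
2.0 0 80 n [0.5329 0.5404 0.5468 0.5479] x [0.0742 0.1305] y [0.1395 0.1453 0.1505]
2.0 1 70 n [0.53   0.5376 0.5437 0.5451] x [0.076  0.1259] y [0.1968 0.2026 0.2103]
4 0 80 n [0.537  0.5446 0.5509 0.5521] x [0.0766 0.1329] y [0.1215 0.1272 0.132 ]
4 1 70 n [0.5358 0.5436 0.5496 0.5509] x [0.0794 0.1293] y [0.1789 0.1846 0.1922]
```

```bash
cat >> h.py <<'E'
from scipy.spatial.transform import Rotation as Ro
def cur(o): return np.array(o['tool_pos']),Ro.from_euler('xyz',o['tool_rot'])
def tool(yaw,tilt,flip=0):
    """tool x = leaning approach (tilt from straight down towards +x of yaw), z = +-y"""
    y=np.radians(yaw);c,s=np.cos(y),np.sin(y);st,ct=np.sin(tilt),np.cos(tilt)
    X=np.array([st*c,st*s,-ct]);Z=np.array([-s,c,0])*(-1 if flip else 1);Y=np.cross(Z,X)
    return Ro.from_matrix(np.stack([X,Y,Z],1))
def delta(o,p,R):
    p0,R0=cur(o); dp=R0.inv().apply(np.asarray(p)-p0); rv=(R0.inv()*R).as_rotvec(degrees=True)
    print('dp',(dp*1000).round(1),'mm turn',rv.round(2),'|dp|',np.linalg.norm(dp).round(4),'|turn|',np.linalg.norm(rv).round(1)); return dp,rv
E
python3 - <<'E'
from h import *
from cell import robot
o=robot.observe(); p0,R0=cur(o); print(R0.as_matrix().round(3))
for yaw in (4.5,):
  for f in (0,1):
    R=tool(yaw,np.pi/6,f); X=R.as_matrix()[:,0]; g=np.array([.5093,.194,.1776])
    delta(o,g+.019*X-.12*X,R); print(g+.019*X-.12*X)
D=np.radians(14.4);c,s=np.cos(D),np.sin(D)
A=np.array([.5869,-.1882,.055])
for n in ['top','side']:
    ci=robot.camera_info(n); p=np.load(f'pics/{n}0p.npy'); d=np.load(f'pics/{n}0.npy'); P=cloud(d,ci)
    hsv=cv2.cvtColor(p,cv2.COLOR_RGB2HSV).astype(int); H,S,V=[hsv[...,i] for i in range(3)]
    m=(d>0)&(H>5)&(H<20)&(S>170)&(V>60)&(P[...,2]>.06)&(abs(P[...,0]-.57)<.06)&(abs(P[...,1]+.19)<.04)
    q=P[m]-A; q=np.stack([q[:,0]*c+q[:,1]*s,-q[:,0]*s+q[:,1]*c,q[:,2]],1)
    print(n,len(q))
    for L in (.44,.5,.56,.62):
        a=-q[:,0]*np.sin(L)+q[:,2]*np.cos(L); b=q[:,0]*np.cos(L)+q[:,2]*np.sin(L)
        t=a>60e-3; t2=(a<50e-3)
        print(L,'along',np.percentile(a,[1,50,99]).round(4),'perp',np.percentile(b,[2,10,50,90,98]).round(4),'hi',np.percentile(b[t],[5,90]).round(4),'lo',np.percentile(b[t2],[5,90]).round(4),'y',np.percentile(q[t][:,1],[2,98]).round(4))
E
```

```text
[[-0.001 -0.955  0.298]
 [-0.001  0.298  0.955]
 [-1.     0.    -0.001]]
dp [ -38.7 -381.5 -206.5] mm turn [-21.33  -5.79 -29.66] |dp| 0.4355 |turn| 37.0
[0.45895567 0.19003782 0.26506857]
dp [ -38.7 -381.5 -206.5] mm turn [153.3  -41.11   8.03] |dp| 0.4355 |turn| 158.9
[0.45895567 0.19003782 0.26506857]
top 125
0.44 along [0.0112 0.0404 0.0871] perp [-0.0119 -0.0084  0.0015  0.0109  0.014 ] hi [-0.0106  0.0075] lo [-0.0101  0.0135] y [-0.0102  0.01  ]
0.5 along [0.0106 0.0405 0.0875] perp [-0.0094 -0.0058  0.0048  0.0129  0.0155] hi [-0.0062  0.012 ] lo [-0.0083  0.0146] y [-0.0102  0.01  ]
0.56 along [0.0104 0.0404 0.0875] perp [-0.008  -0.0026  0.0078  0.0162  0.0174] hi [-0.0013  0.0166] lo [-0.0065  0.0155] y [-0.0102  0.01  ]
0.62 along [0.0097 0.0402 0.0871] perp [-0.0065 -0.0006  0.0107  0.0189  0.0216] hi [0.0037 0.0211] lo [-0.0047  0.0166] y [-0.0102  0.01  ]
side 169
0.44 along [0.0115 0.0352 0.0861] perp [-0.0115 -0.008   0.0019  0.0108  0.0149] hi [-0.0086  0.008 ] lo [-0.0103  0.0126] y [-0.0113  0.009 ]
0.5 along [0.0109 0.0345 0.0861] perp [-0.0102 -0.0051  0.0044  0.0134  0.0164] hi [-0.004   0.0121] lo [-0.0088  0.014 ] y [-0.0113  0.009 ]
0.56 along [0.0104 0.0342 0.0857] perp [-0.0087 -0.0035  0.0078  0.0165  0.0187] hi [0.0009 0.017 ] lo [-0.0075  0.0156] y [-0.0113  0.009 ]
0.62 along [0.01   0.0344 0.085 ] perp [-0.0072 -0.0023  0.0107  0.0197  0.0227] hi [0.0056 0.0212] lo [-0.0064  0.018 ] y [-0.0113  0.009 ]
```

Emit:
{"op": "move_arm", "data": {"deltas": [{"dp": [-0.05,-0.05,-0.03],"turn": [-3,-1,-4]},{"dp": [-0.05,-0.09,-0.05],"turn": [-6,-2,-8]},{"dp": [-0.05,-0.13,-0.07],"turn": [-8,-2.5,-12]},{"dp": [-0.05,-0.17,-0.09],"turn": [-11,-3,-16]},{"dp": [-0.05,-0.215,-0.115],"turn": [-14,-4,-20]},{"dp": [-0.05,-0.26,-0.14],"turn": [-17,-5,-24]},{"dp": [-0.045,-0.3,-0.163],"turn": [-19,-5.5,-27]},{"dp": [-0.04,-0.34,-0.185],"turn": [-21.3,-5.8,-29.7]},{"dp": [-0.039,-0.381,-0.2065],"turn": [-21.3,-5.8,-29.7]},{"dp": [-0.039,-0.381,-0.2065],"turn": [-21.3,-5.8,-29.7]}]}}

```text
time: 1.1
tool_pos: [0.4616, 0.1854, 0.2655]
tool_rot: [-1.57, 1.045, 0.071]
contact_force: [-0.9, 1.2, 0.5]
opening: 0.0917
```

Run:
```python
from h import *
from cell import robot
ci=robot.camera_info('wrist'); p,d=robot.read_camera('wrist'); o=robot.observe()
print(o['time'],o['tool_pos'],o['qpos'].round(3),o['contact_force'].round(2)); p0,R0=cur(o); print(R0.as_matrix().round(3)); print(ci)
np.savez('pics/w1.npz',p=p,d=d,R=ci['R'],t=ci['t']); crop(p,0,0,560,420,1.4,'pics/w1.png')
```

```text
1.15 [0.45999003 0.1873526  0.265288  ] [ 0.307  0.015  1.949 -0.187  0.674 -1.218] [-0.39  0.73 -0.53]
[[ 0.499 -0.864 -0.071]
 [ 0.037 -0.061  0.997]
 [-0.866 -0.5    0.001]]
{'fx': 325.19226210127806, 'fy': 325.19226210127806, 'cx': 275.71230846752104, 'cy': 216.2960452827691, 'R': array([[-6.97513696e-02,  9.97564243e-01,  5.72098207e-04],
       [ 6.71129545e-01,  4.65021888e-02,  7.39880180e-01],
       [ 7.38051408e-01,  5.19916079e-02, -6.72738428e-01]]), 't': array([-0.15189768, -0.48331357,  0.00392529])}
```

View pics/w1.png

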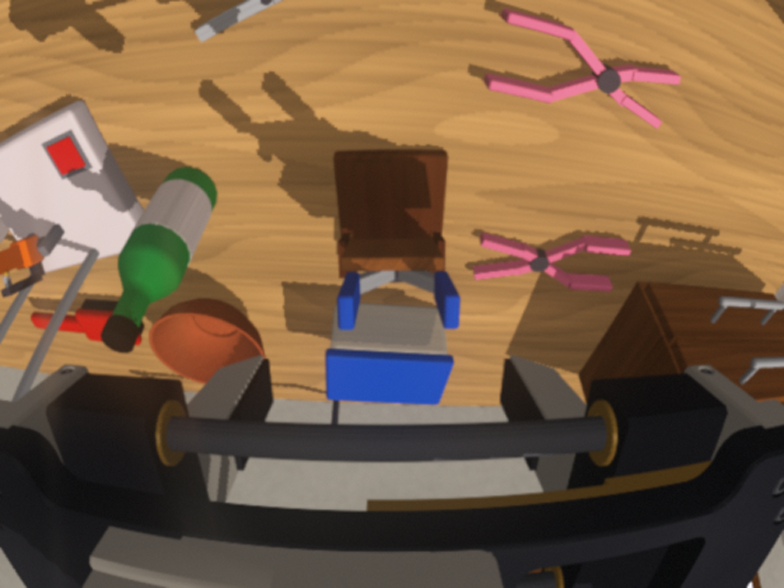

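```bash
cat >> h.py <<'E'
def wcloud(d,ci):
    v,u=np.indices(d.shape); x=u-ci['cx'];y=v-ci['cy'];r=np.hypot(x,y)+1e-9;th=r/ci['fx'];k=np.tan(th)/r
    pc=np.stack([x*k*d,y*k*d,d],-1); return (pc-ci['t'])@ci['R']
def wproj(X,ci):
    c=np.asarray(X)@ci['R'].T+ci['t']; r=np.hypot(c[...,0],c[...,1])+1e-12; th=np.arctan2(r,c[...,2]); return np.stack([c[...,0]/r*th*ci['fx']+ci['cx'],c[...,1]/r*th*ci['fx']+ci['cy']],-1)
def masks(p):
    h=cv2.cvtColor(p,cv2.COLOR_RGB2HSV).astype(int); return h[...,0],h[...,1],h[...,2]
E
python3 - <<'E'
from h import *
from cell import robot
f=np.load('pics/w1.npz'); ci=robot.camera_info('wrist'); ci['R']=f['R'];ci['t']=f['t']
P=wcloud(f['d'],ci);H,S,V=masks(f['p'])
print('camera at',-ci['R'].T@ci['t'])
m=(f['d']>0)&(H>100)&(H<130)&(S>150)&(P[...,2]>.14)&(P[...,2]<.23)&(P[...,0]<.56)&(P[...,0]>.45)
k,l,st,c=cv2.connectedComponentsWithStats(m.astype(np.uint8))
R=tool(4.5,np.pi/6).as_matrix(); 
for i in range(1,k):
    if st[i,4]>40:
        q=P[l==i]; a=q@R; print(c[i],st[i,4],'along',np.percentile(a[:,0],[2,98]).round(4),'ny',np.percentile(a[:,1],[2,50,98]).round(4),'y',np.percentile(a[:,2],[2,50,98]).round(4))
        e=a
o=robot.observe(); print('tcp', np.array(o['tool_pos'])@R)
# handle direction within each blob edges (yaw)
for i in range(1,k):
    if st[i,4]>40:
        a=P[l==i]@R
        for lo in np.arange(a[:,0].min(),a[:,0].max(),.012):
            g=a[(a[:,0]>=lo)&(a[:,0]<lo+.012)]; print(i,lo.round(3),len(g),np.percentile(g[:,2],[3,97]).round(4),np.percentile(g[:,1],[3,97]).round(4))
E
```

```text
camera at [0.31087388 0.17379875 0.36032172]
[248.30793651 220.61587302] 315 along [0.0782 0.1152] ny [-0.5476 -0.5383 -0.5302] y [0.122  0.1268 0.1297]
[321.90454545 222.02727273] 220 along [0.0779 0.0807] ny [-0.547  -0.5384 -0.53  ] y [0.1784 0.182  0.1855]
tcp [ 0.00688963 -0.54250918  0.15068465]
1 0.077 265 [0.122  0.1296] [-0.5474 -0.5302]
1 0.089 20 [0.1295 0.1298] [-0.5431 -0.5315]
1 0.101 19 [0.1295 0.1298] [-0.5433 -0.5313]
1 0.113 11 [0.1295 0.1297] [-0.5396 -0.5318]
2 0.078 220 [0.1785 0.1855] [-0.5469 -0.5301]
```

Run:
```python
from h import *
from cell import robot
o=robot.observe();R=tool(4.5,np.pi/6); delta(o,R.apply([.1279,-.5387,.1538]),R)
```

```text
dp [121.    3.9   3.4] mm turn [-0.41 -0.15  0.03] |dp| 0.1211 |turn| 0.4
```

Emit:
{"op": "move_arm", "data": {"deltas": [{"dp": [0.0,0.004,0.0035],"turn": [-0.4,0,0]},{"dp": [0.03,0.004,0.0035],"turn": [-0.4,0,0]},{"dp": [0.06,0.004,0.0035],"turn": [-0.4,0,0]},{"dp": [0.09,0.004,0.0035],"turn": [-0.4,0,0]},{"dp": [0.11,0.004,0.0035],"turn": [-0.4,0,0]},{"dp": [0.121,0.004,0.0035],"turn": [-0.4,0,0]},{"dp": [0.121,0.004,0.0035],"turn": [-0.4,0,0]},{"dp": [0.121,0.004,0.0035],"turn": [-0.4,0,0]}]}}

```text
time: 1.95
tool_pos: [0.5148, 0.1997, 0.1595]
tool_rot: [-1.575, 1.045, 0.083]
contact_force: [-0.1, 0.4, -0.3]
opening: 0.0917
```

Run:
```python
from h import *
from cell import robot
ci=robot.camera_info('wrist'); p,d=robot.read_camera('wrist'); o=robot.observe()
print(o['time'],o['contact_force'].round(2));R=tool(4.5,np.pi/6); delta(o,R.apply([.1279,-.5387,.1538]),R)
crop(p,140,120,420,330,2.8,'pics/w2.png')
```

```text
2.0 [0.44 0.2  0.28]
dp [ 1.9 -0.4 -4.6] mm turn [0.4  0.11 0.15] |dp| 0.005 |turn| 0.4
```

View pics/w2.png

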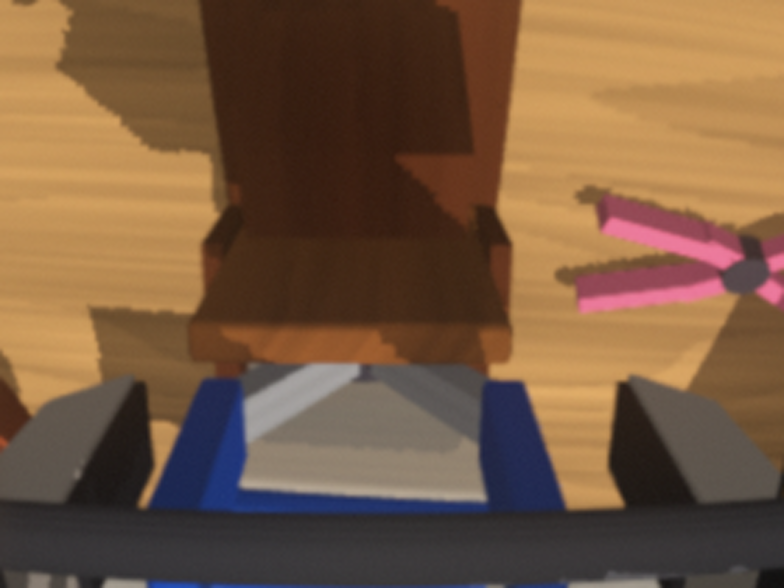

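Emit:
{"op": "move_arm", "data": {"deltas": [{"dp": [0.002,0,-0.0045],"turn": [0.4,0,0]},{"dp": [0.002,0,-0.0045],"turn": [0.4,0,0]},{"dp": [0.002,0,-0.0045],"turn": [0.4,0,0]}]}}

```text
time: 2.3
tool_pos: [0.5168, 0.1939, 0.1578]
tool_rot: [-1.568, 1.045, 0.08]
contact_force: [1.5, 0.4, -0.6]
opening: 0.0921
```

Run:
```python
from h import *
from cell import robot
o=robot.observe()
R=tool(4.5,np.pi/6); delta(o,R.apply([.1279,-.5387,.1538]),R)
```

```text
dp [-0.6 -0.4  1.1] mm turn [-0.09  0.05  0.13] |dp| 0.0013 |turn| 0.2
```

Emit:
{"op": "move_arm", "data": {"deltas": [{"dp": [0,0,0]},{"dp": [0,0,0]},{"dp": [0,0,0]},{"dp": [0,0,0]},{"dp": [0,0,0]},{"dp": [0,0,0]}], "hand": 0.055, "squeeze": 8}}

```text
invalid input
```

Run:
```python
from h import *
from cell import robot
ci=robot.camera_info('wrist'); p,d=robot.read_camera('wrist'); o=robot.observe()
print(o['time'],o['contact_force'].round(2),o['opening']);R=tool(4.5,np.pi/6); delta(o,R.apply([.1279,-.5387,.1538]),R)
crop(p,140,120,420,330,2.8,'pics/w3.png')
```

```text
2.35 [ 0.06 -0.08  0.06] 0.09177655507665783
dp [-0.7 -0.5  1.1] mm turn [-0.09  0.05  0.12] |dp| 0.0014 |turn| 0.2
```

View pics/w3.png

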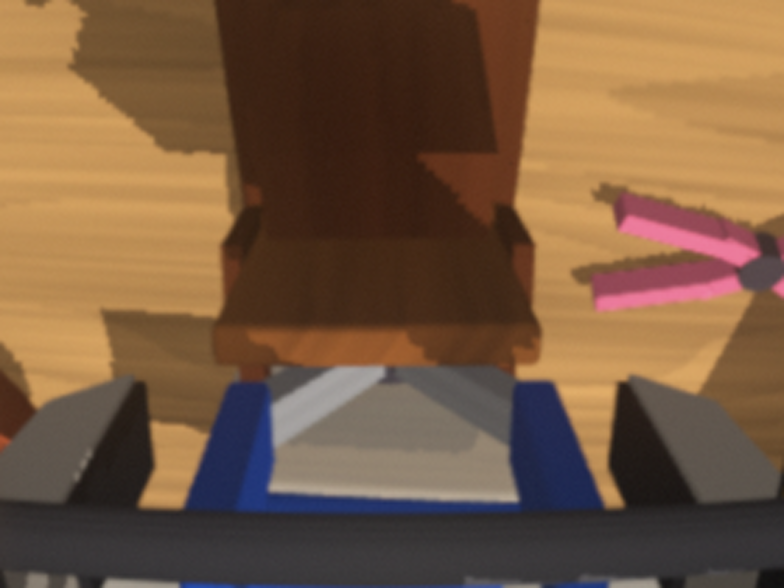

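Emit:
{"op": "move_arm", "data": {"deltas": [{"dp": [0,0,0.001],"turn": [0,0,0]},{"dp": [0,0,0.001],"turn": [0,0,0]},{"dp": [0,0,0.001],"turn": [0,0,0]},{"dp": [0,0,0.001],"turn": [0,0,0]},{"dp": [0,0,0.001],"turn": [0,0,0]},{"dp": [0,0,0.001],"turn": [0,0,0]}], "hand": 0.055, "squeeze": 8}}

```text
time: 2.95
tool_pos: [0.5167, 0.1952, 0.1573]
tool_rot: [-1.568, 1.046, 0.081]
contact_force: [0.5, 1.0, -0.1]
opening: 0.0661
```

Run:
```python
from h import *
from cell import robot
ci=robot.camera_info('wrist'); p,d=robot.read_camera('wrist'); o=robot.observe()
print(o['time'],o['contact_force'].round(2),o['opening'],o['tool_pos'],o['tool_rot']);R=tool(4.5,np.pi/6); delta(o,R.apply([.1279,-.5387,.1538]),R)
crop(p,140,120,420,330,2.8,'pics/w4.png')
```

```text
3.0 [-0.59  0.38  0.34] 0.06583335428333127 [0.51665686 0.19517512 0.1573003 ] [-1.56794652  1.04570476  0.08065968]
dp [-1.1 -0.7 -0.2] mm turn [-0.06  0.06  0.09] |dp| 0.0013 |turn| 0.1
```

View pics/w4.png

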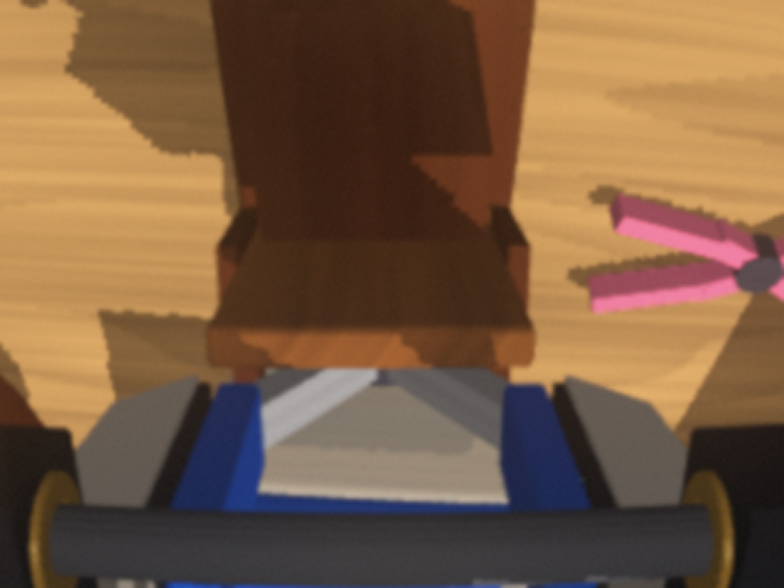

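Emit:
{"op": "move_arm", "data": {"deltas": [{"dp": [-0.001,-0.004,0],"turn": [0,0,0]},{"dp": [-0.002,-0.01,0],"turn": [0,0,0]},{"dp": [-0.003,-0.018,0],"turn": [0,0,0]},{"dp": [-0.004,-0.028,0],"turn": [0,0,0]},{"dp": [-0.006,-0.038,0],"turn": [0,0,0]},{"dp": [-0.01,-0.045,0],"turn": [0,0,0]},{"dp": [-0.02,-0.048,0],"turn": [0,0,0]},{"dp": [-0.025,-0.048,0],"turn": [0,0,0]}]}}

```text
time: 3.8
tool_pos: [0.5458, 0.1974, 0.2043]
tool_rot: [-1.567, 1.044, 0.081]
contact_force: [-0.6, 0.2, -1.3]
opening: 0.0656
```

Run:
```python
from h import *
from cell import robot
ci=robot.camera_info('wrist'); p,d=robot.read_camera('wrist'); o=robot.observe(); ps,ds=robot.read_camera('side')
print(o['time'],o['contact_force'].round(2),o['opening'],o['tool_pos'],o['tool_rot'])
crop(p,140,120,420,330,2.,'pics/w5.png'); crop(ps,200,90,360,250,4,'pics/s5.png')
```

```text
3.85 [-0.07  0.49 -0.62] 0.06566861576343186 [0.54535205 0.19742454 0.20461366] [-1.56746605  1.04410016  0.08113828]
```

View pics/w5.png

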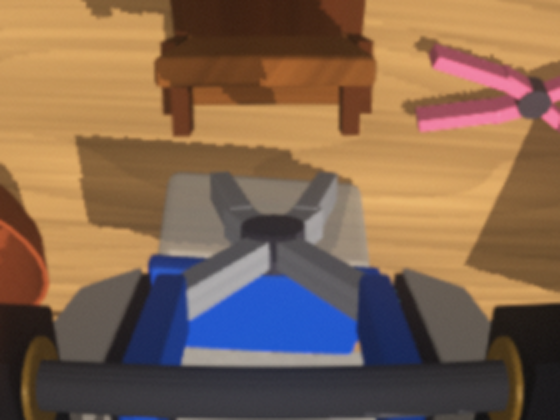

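View pics/s5.png

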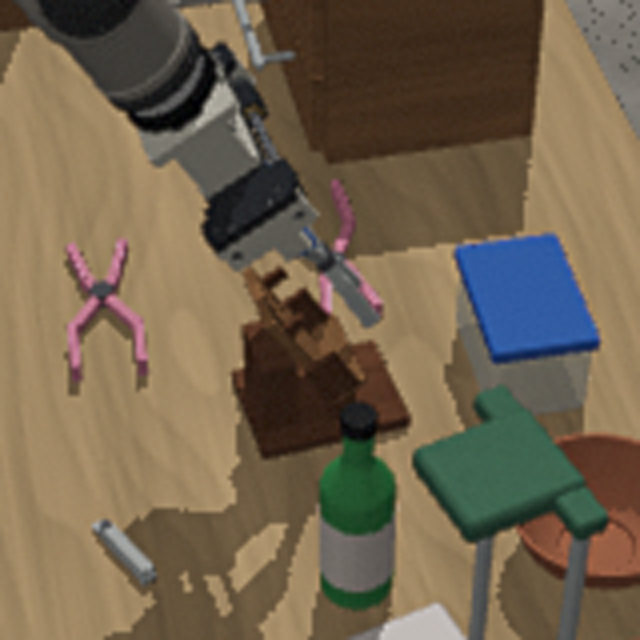

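Run:
```python
from h import *
from cell import robot
o=robot.observe(); ci=robot.camera_info('top')
print('bottle',ray(276,198,ci,.19))
delta(o,[.47,.19,.35],tool(4.5,.5236)); delta(o,[.44,0.0,.37],tool(9,.49)); delta(o,[.45,-.2165,.33],tool(14.4,.46)); delta(o,[.477,-.2165,.284],tool(14.4,.46))
```

```text
bottle [ 0.54845847 -0.00467705  0.19      ]
dp [-164.2   -7.9   -1.2] mm turn [-0.06  0.07  0.15] |dp| 0.1644 |turn| 0.2
dp [-204.3   20.6 -188.3] mm turn [-3.99 -2.12  2.08] |dp| 0.2786 |turn| 5.0
dp [-173.5   46.5 -405. ] mm turn [-8.78 -4.61  3.8 ] |dp| 0.443 |turn| 10.6
dp [-120.2   46.3 -407.1] mm turn [-8.78 -4.61  3.8 ] |dp| 0.427 |turn| 10.6
```

Emit:
{"op": "move_arm", "data": {"deltas": [{"dp": [-0.01,-0.002,0],"turn": [0,0,0]},{"dp": [-0.03,-0.004,0],"turn": [0,0,0]},{"dp": [-0.055,-0.006,0],"turn": [0,0,0]},{"dp": [-0.08,-0.006,0],"turn": [0,0,0]},{"dp": [-0.105,-0.005,-0.005],"turn": [0,0,0]},{"dp": [-0.13,-0.002,-0.015],"turn": [0,0,0]},{"dp": [-0.155,0.002,-0.035],"turn": [-1,-0.5,0.5]},{"dp": [-0.175,0.006,-0.06],"turn": [-1.5,-0.8,0.8]},{"dp": [-0.19,0.01,-0.09],"turn": [-2,-1,1]},{"dp": [-0.2,0.014,-0.12],"turn": [-2.5,-1.3,1.3]}]}}

```text
time: 4.9
tool_pos: [0.4418, 0.0684, 0.3704]
tool_rot: [-1.573, 1.066, 0.128]
contact_force: [0.6, -0.5, -1.0]
opening: 0.066
```

Run:
```python
from h import *
from cell import robot
o=robot.observe(); print(o['opening'],o['contact_force'])
delta(o,[.44,0.0,.37],tool(9,.49)); delta(o,[.45,-.2165,.33],tool(14.4,.46)); delta(o,[.477,-.2165,.284],tool(14.4,.46))
```

```text
0.065977078982811 [ 0.61630409 -0.48782502 -1.04296575]
dp [ -4.7   9.6 -67.5] mm turn [-1.35 -0.79  0.84] |dp| 0.0684 |turn| 1.8
dp [  21.7   44.9 -283.5] mm turn [-6.14 -3.28  2.55] |dp| 0.2878 |turn| 7.4
dp [  74.9   43.7 -286.9] mm turn [-6.14 -3.28  2.55] |dp| 0.2998 |turn| 7.4
```

Emit:
{"op": "move_arm", "data": {"deltas": [{"dp": [-0.004,0.005,-0.035],"turn": [-1,-0.5,0.5]},{"dp": [-0.004,0.01,-0.07],"turn": [-1.5,-0.8,0.8]},{"dp": [-0.004,0.018,-0.11],"turn": [-2.3,-1.3,1]},{"dp": [-0.002,0.024,-0.15],"turn": [-3.2,-1.8,1.4]},{"dp": [0.002,0.03,-0.19],"turn": [-4,-2.2,1.8]},{"dp": [0.008,0.036,-0.225],"turn": [-5,-2.7,2.2]},{"dp": [0.014,0.042,-0.255],"turn": [-6,-3.2,2.5]},{"dp": [0.02,0.045,-0.275],"turn": [-6.1,-3.3,2.5]},{"dp": [0.022,0.045,-0.284],"turn": [-6.1,-3.3,2.5]},{"dp": [0.022,0.045,-0.284],"turn": [-6.1,-3.3,2.5]}]}}

```text
time: 5.9
tool_pos: [0.4503, -0.2171, 0.3278]
tool_rot: [-1.566, 1.112, 0.252]
contact_force: [0.2, 0.3, -1.3]
opening: 0.0658
```

Run:
```python
from h import *
from cell import robot
ci=robot.camera_info('wrist'); p,d=robot.read_camera('wrist'); o=robot.observe(); ps,ds=robot.read_camera('side')
np.savez('pics/w6.npz',p=p,d=d,R=ci['R'],t=ci['t'],sp=ps,sd=ds)
print(o['time'],o['contact_force'].round(2),o['opening'],o['tool_pos'],o['tool_rot'])
delta(o,[.477,-.2165,.284],tool(14.4,.46))
crop(p,140,100,420,310,2.5,'pics/w6.png'); crop(ps,200,130,360,310,3.2,'pics/s6.png')
```

```text
5.95 [ 0.5   0.48 -0.95] 0.0661507858019689 [ 0.45029083 -0.21619062  0.32819876] [-1.56625391  1.11205685  0.2524732 ]
dp [51.  -3.6 -7. ] mm turn [-0.2   0.03 -0.07] |dp| 0.0516 |turn| 0.2
```

View pics/w6.png

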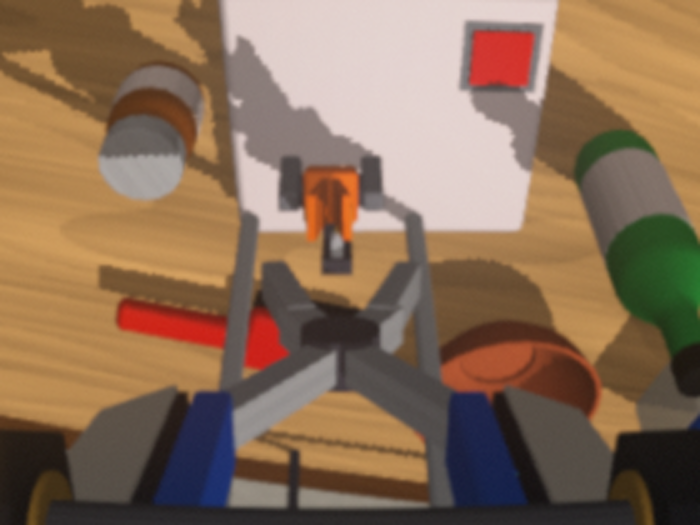

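View pics/s6.png

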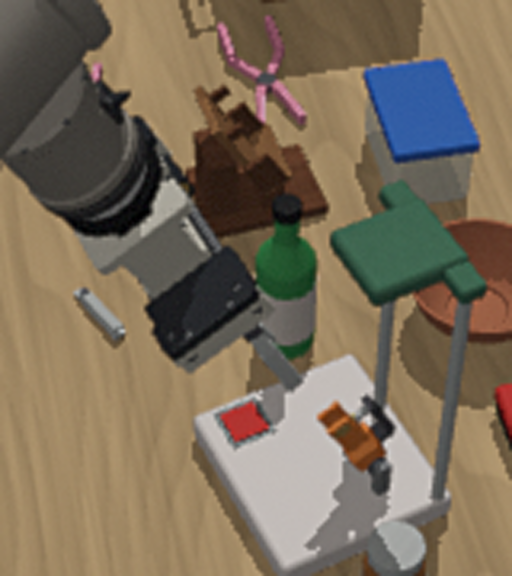

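Run:
```python
from h import *
from cell import robot
f=np.load('pics/w6.npz'); ci=robot.camera_info('wrist'); ci['R']=f['R'];ci['t']=f['t']
P=wcloud(f['d'],ci);H,S,V=masks(f['p']); o=robot.observe(); p0,R0=cur(o)
T=(P-p0)@R0.as_matrix()  # tool frame
m=(f['d']>0)&(H>5)&(H<20)&(S>170)&(V>60)&(P[...,2]>.06)&(abs(P[...,0]-.57)<.06)&(abs(P[...,1]+.19)<.04)
D=np.radians(14.4);c,s=np.cos(D),np.sin(D);A=np.array([.5869,-.1882,.055])
q=P[m]-A; q=np.stack([q[:,0]*c+q[:,1]*s,-q[:,0]*s+q[:,1]*c,q[:,2]],1)
print(len(q))
for L in (.44,.46,.48,.5):
    a=-q[:,0]*np.sin(L)+q[:,2]*np.cos(L); b=q[:,0]*np.cos(L)+q[:,2]*np.sin(L)
    print(L,'a',np.percentile(a,[2,98]).round(4))
    for lo in np.arange(.02,.09,.01):
        g=(a>lo)&(a<lo+.01)
        if g.sum()>5: print('   %.2f'%lo,g.sum(),'b',np.percentile(b[g],[3,50,97]).round(4),'y',np.percentile(q[g][:,1],[2,50,98]).round(4))
# jaws in tool frame
m=(f['d']>0)&(S<60)&(T[...,0]>.02)&(T[...,0]<.125)&(abs(T[...,1])<.04)&(abs(T[...,2])<.05)
t=T[m]; print(len(t))
for lo in np.arange(.02,.125,.01):
    g=t[(t[:,0]>=lo)&(t[:,0]<lo+.01)]
    if len(g)>5: print('%.2f'%lo,len(g),'y',np.percentile(g[:,1],[3,50,97]).round(4),'z',np.percentile(g[:,2],[1,99]).round(4))
```

```text
426
0.44 a [0.0232 0.086 ]
   0.02 184 b [-0.0176 -0.0123  0.0071] y [-0.0135  0.0002  0.0139]
   0.03 12 b [-0.0144 -0.0131  0.0033] y [-0.0047 -0.0023  0.0041]
   0.04 14 b [-0.0147 -0.0013  0.0059] y [-0.0054 -0.0023  0.0046]
   0.05 15 b [-0.0149 -0.0052  0.0047] y [-0.0068 -0.0035  0.0066]
   0.06 25 b [-0.0157 -0.0106  0.0043] y [-0.0087 -0.0046  0.0075]
   0.07 45 b [-0.0162 -0.0084  0.0037] y [-0.0113 -0.0054  0.0105]
   0.08 131 b [-0.0161 -0.0056  0.0053] y [-0.0101 -0.0065  0.0104]
0.46 a [0.0235 0.086 ]
   0.02 184 b [-0.0171 -0.0118  0.0077] y [-0.0135  0.0002  0.0139]
   0.03 12 b [-0.0136 -0.0124  0.004 ] y [-0.0047 -0.0023  0.0041]
   0.04 14 b [-0.0138 -0.0004  0.0067] y [-0.0054 -0.0023  0.0046]
   0.05 15 b [-0.0139 -0.0042  0.0057] y [-0.0068 -0.0035  0.0066]
   0.06 24 b [-0.0142 -0.0078  0.0056] y [-0.0087 -0.0046  0.0069]
   0.07 45 b [-0.0146 -0.007   0.0051] y [-0.0113  0.0056  0.0105]
   0.08 132 b [-0.0145 -0.004   0.007 ] y [-0.0101 -0.0065  0.0104]
0.48 a [0.0237 0.086 ]
   0.02 184 b [-0.0166 -0.0113  0.0082] y [-0.0135  0.0002  0.0139]
   0.03 12 b [-0.
[... 752 characters left out ...]
46 b [-0.0115 -0.0041  0.0079] y [-0.0113  0.0001  0.0105]
   0.08 132 b [-0.0111 -0.0005  0.0103] y [-0.0101 -0.0065  0.0104]
2237
0.02 519 y [-0.0042  0.0034  0.005 ] z [-0.0242  0.0203]
0.03 461 y [-0.0043  0.0031  0.005 ] z [-0.0169  0.0135]
0.04 298 y [-0.0054  0.005   0.0071] z [-0.0129  0.0082]
0.05 100 y [-0.0007  0.0066  0.0072] z [-0.0148  0.0101]
0.06 270 y [-0.004   0.0047  0.0066] z [-0.0191  0.0144]
0.07 173 y [-0.0048  0.0065  0.0074] z [-0.0208  0.0163]
0.08 116 y [-0.0024  0.0069  0.0074] z [-0.0228  0.0182]
0.09 121 y [-0.0039  0.0069  0.0075] z [-0.0252  0.0211]
0.10 118 y [-0.004   0.0068  0.0076] z [-0.0278  0.0239]
0.11 61 y [-0.0048  0.007   0.0077] z [-0.0293  0.0257]
```

```bash
cat >> h.py <<'E'
def clip_pose(a,b,y,L=.48,yaw=14.4,A=np.array([.5869,-.1882,.055])):
    R=tool(yaw,L); X,Y,Z=R.as_matrix().T
    return A-a*X-b*Y+y*Z, R
E
python3 - <<'E'
from h import *
from cell import robot
o=robot.observe()
for a in (.256,.186): delta(o,*clip_pose(a,-.0018,.0014))
E
```

```text
dp [50.9  3.6 -5.9] mm turn [-0.15  0.02 -1.2 ] |dp| 0.0514 |turn| 1.2
dp [120.9   2.1  -6. ] mm turn [-0.15  0.02 -1.2 ] |dp| 0.121 |turn| 1.2
```

Advance to just short of the clip, then look.

Emit:
{"op": "move_arm", "data": {"deltas": [{"dp": [0.015,0.003,-0.004],"turn": [-0.1,0,-0.8]},{"dp": [0.03,0.0035,-0.006],"turn": [-0.15,0,-1.2]},{"dp": [0.045,0.0035,-0.006],"turn": [-0.15,0,-1.2]},{"dp": [0.06,0.0035,-0.006],"turn": [-0.15,0,-1.2]},{"dp": [0.075,0.003,-0.006],"turn": [-0.15,0,-1.2]},{"dp": [0.085,0.003,-0.006],"turn": [-0.15,0,-1.2]},{"dp": [0.09,0.003,-0.006],"turn": [-0.15,0,-1.2]},{"dp": [0.09,0.003,-0.006],"turn": [-0.15,0,-1.2]}]}}

```text
time: 6.8
tool_pos: [0.4879, -0.2125, 0.246]
tool_rot: [-1.569, 1.091, 0.253]
contact_force: [0.1, -0.5, -1.7]
opening: 0.0661
```

```bash
cat > look.py <<'E'
from h import *
from cell import robot
import sys
k=sys.argv[1]
ci=robot.camera_info('wrist'); p,d=robot.read_camera('wrist'); o=robot.observe(); ps,ds=robot.read_camera('side')
np.savez(f'pics/w{k}.npz',p=p,d=d,R=ci['R'],t=ci['t'],sp=ps,sd=ds)
print(o['time'],o['contact_force'].round(2),o['opening'],o['tool_pos'],o['tool_rot'])
delta(o,*clip_pose(.186,-.0018,.0014))
crop(p,200,130,360,270,4,f'pics/w{k}.png'); crop(ps,200,130,360,310,3.2,f'pics/s{k}.png')
P=wcloud(d,ci);H,S,V=masks(p); p0,R0=cur(o)
T=(P-p0)@R0.as_matrix()
m=(d>0)&(S<60)&(T[...,0]>.02)&(T[...,0]<.119)&(abs(T[...,1])<.04)&(abs(T[...,2])<.05)&(T[...,2]**2>.008**2)
t=T[m]
for lo in (.08,.09,.10,.11):
    g=t[(t[:,0]>=lo)&(t[:,0]<lo+.01)]
    if len(g)>5: print('jaw %.2f'%lo,len(g),'y',np.percentile(g[:,1],[3,50,97]).round(4),'z',np.percentile(g[:,2],[1,99]).round(4))
m=(d>0)&(H>5)&(H<20)&(S>170)&(V>60)&(P[...,2]>.06)&(abs(P[...,0]-.57)<.06)&(abs(P[...,1]+.19)<.04)
t=T[m]
for lo in np.arange(t[:,0].min(),t[:,0].min()+.06,.01):
    g=t[(t[:,0]>=lo)&(t[:,0]<lo+.01)]
    if len(g)>5: print('leaf %.4f'%lo,len(g),'y',np.percentile(g[:,1],[3,50,97]).round(4),'z',np.percentile(g[:,2],[1,99]).round(4))
E
python3 look.py 7
```

```text
6.85 [ 0.02 -0.34 -0.84] 0.06570065439939196 [ 0.48794831 -0.21289449  0.24637866] [-1.57063175  1.09081238  0.25148815]
dp [30.8 -0.3  0.7] mm turn [-0.  0. -0.] |dp| 0.0309 |turn| 0.0
jaw 0.08 116 y [-0.0038  0.0065  0.007 ] z [-0.021   0.0199]
jaw 0.09 126 y [-0.0044  0.0064  0.0071] z [-0.0234  0.0231]
jaw 0.10 105 y [-0.0039  0.0065  0.0071] z [-0.026   0.0247]
jaw 0.11 72 y [-0.0033  0.0067  0.0072] z [-0.0272  0.0274]
leaf 0.1302 250 y [-0.01    0.0006  0.0109] z [-0.0113  0.0102]
leaf 0.1402 71 y [-0.0098  0.0031  0.011 ] z [-0.01    0.0079]
leaf 0.1502 26 y [-0.0099  0.0022  0.0108] z [-0.0087  0.0066]
leaf 0.1602 24 y [-0.0083  0.001   0.0109] z [-0.0079  0.0058]
leaf 0.1702 23 y [-0.0261 -0.0041  0.0109] z [-0.0071  0.0095]
leaf 0.1802 115 y [-0.0096  0.0058  0.0124] z [-0.014  0.012]
```

View pics/w7.png

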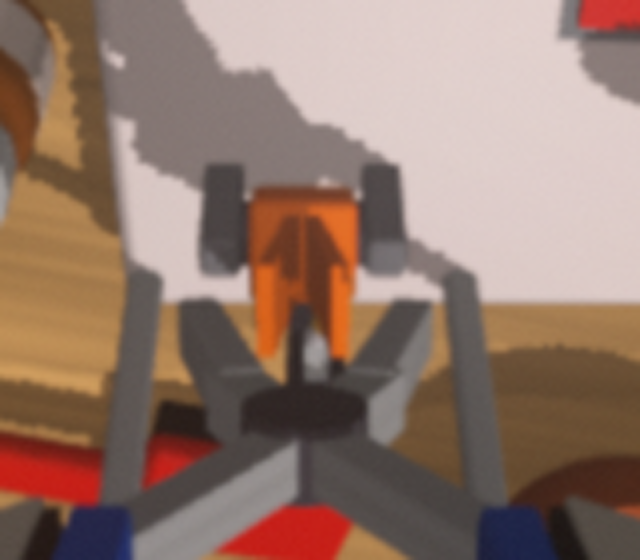

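View pics/s7.png

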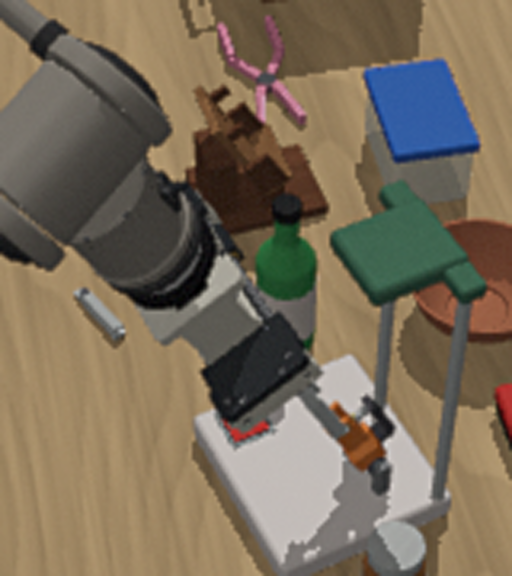

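Emit:
{"op": "move_arm", "data": {"deltas": [{"dp": [0.006,0,-0.0005],"turn": [0,0,0]},{"dp": [0.012,0,-0.0005],"turn": [0,0,0]},{"dp": [0.018,0,-0.0005],"turn": [0,0,0]},{"dp": [0.024,0,-0.0005],"turn": [0,0,0]},{"dp": [0.028,0,-0.0005],"turn": [0,0,0]},{"dp": [0.03,0,-0.0005],"turn": [0,0,0]},{"dp": [0.03,0,-0.0005],"turn": [0,0,0]},{"dp": [0.03,0,-0.0005],"turn": [0,0,0]}]}}

```text
time: 7.7
tool_pos: [0.5014, -0.2103, 0.2195]
tool_rot: [-1.57, 1.091, 0.251]
contact_force: [-0.7, -0.5, -1.2]
opening: 0.0659
```

```bash
python3 look.py 8
```

```text
7.75 [-0.78 -0.09 -0.31] 0.06615996822628599 [ 0.50146469 -0.21039828  0.21959934] [-1.570886    1.0908286   0.25055647]
dp [ 0.8 -0.5  1.7] mm turn [-0.03 -0.02 -0.  ] |dp| 0.0019 |turn| 0.0
jaw 0.08 116 y [-0.0037  0.0064  0.007 ] z [-0.0215  0.0202]
jaw 0.09 126 y [-0.0046  0.0064  0.0068] z [-0.0237  0.0228]
jaw 0.10 122 y [-0.0035  0.0065  0.007 ] z [-0.0263  0.0253]
jaw 0.11 79 y [-0.0033  0.0065  0.0071] z [-0.0288  0.0271]
leaf 0.1000 220 y [-0.0046  0.0045  0.0109] z [-0.0106  0.0103]
leaf 0.1100 95 y [-0.0085  0.0025  0.0109] z [-0.0091  0.0089]
leaf 0.1200 55 y [-0.0098  0.0058  0.0108] z [-0.0085  0.008 ]
leaf 0.1300 44 y [-0.0094  0.005   0.0109] z [-0.0075  0.0065]
leaf 0.1400 48 y [-0.0089  0.0035  0.0107] z [-0.0058  0.0058]
leaf 0.1500 140 y [-0.0094  0.0065  0.0124] z [-0.0131  0.0126]
```

View pics/w8.png

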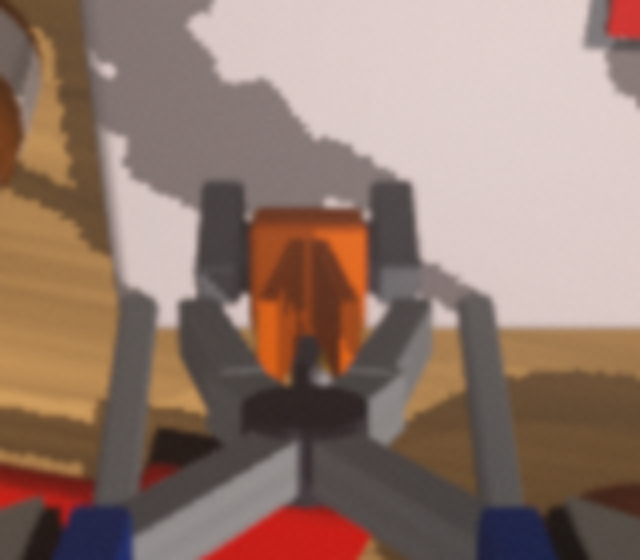

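Emit:
{"op": "move_arm", "data": {"deltas": [{"dp": [0,0,0],"turn": [0,0,0]},{"dp": [0,0,0],"turn": [0,0,0]},{"dp": [0,0,0],"turn": [0,0,0]},{"dp": [0,0,0],"turn": [0,0,0]},{"dp": [0,0,0],"turn": [0,0,0]}], "hand": 0.045, "squeeze": 20}}

```text
time: 8.3
tool_pos: [0.5014, -0.2101, 0.2201]
tool_rot: [-1.571, 1.09, 0.251]
contact_force: [-5.2, 1.0, 5.6]
opening: 0.0545
```

Emit:
{"op": "move_arm", "data": {"deltas": [{"dp": [0,0,0],"turn": [0,0,0]},{"dp": [0,0,0],"turn": [0,0,0]},{"dp": [0,0,0],"turn": [0,0,0]},{"dp": [0,0,0],"turn": [0,0,0]},{"dp": [0,0,0],"turn": [0,0,0]},{"dp": [0,0,0],"turn": [0,0,0]},{"dp": [0,0,0],"turn": [0,0,0]},{"dp": [0,0,0],"turn": [0,0,0]}], "hand": 0.03, "squeeze": 28}}

```text
time: 9.1
tool_pos: [0.5015, -0.2104, 0.2202]
tool_rot: [-1.572, 1.09, 0.25]
contact_force: [-3.6, 0.7, 5.6]
opening: 0.0404
```

```bash
python3 look.py 9
```

```text
9.15 [-4.17  0.26  5.56] 0.03983330856239367 [ 0.50148466 -0.21043741  0.22019096] [-1.57212647  1.09024379  0.24955847]
dp [ 1.3 -0.2  1.7] mm turn [-0.01 -0.05  0.03] |dp| 0.0021 |turn| 0.1
jaw 0.08 46 y [-0.0026  0.0069  0.0075] z [-0.0119  0.0127]
jaw 0.09 34 y [0.0066 0.0072 0.0075] z [-0.0122  0.0115]
jaw 0.10 34 y [0.0065 0.0073 0.0077] z [-0.0125  0.0117]
jaw 0.11 29 y [0.0071 0.0075 0.0078] z [-0.0125  0.0116]
leaf 0.0941 120 y [-0.0033  0.005   0.0111] z [-0.0031  0.0027]
leaf 0.1041 21 y [0.0076 0.011  0.0112] z [-0.0023  0.0037]
leaf 0.1141 24 y [0.0108 0.011  0.0113] z [-0.0033  0.0029]
leaf 0.1241 17 y [0.0107 0.0109 0.0113] z [-0.0033  0.0031]
```

View pics/w9.png

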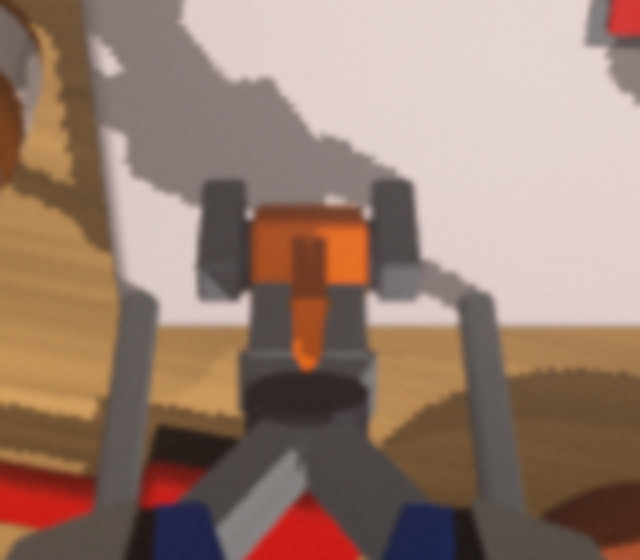

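Emit:
{"op": "move_arm", "data": {"deltas": [{"dp": [0,0,0],"turn": [0,0,0]},{"dp": [0,0,0],"turn": [0,0,0]},{"dp": [0,0,0],"turn": [0,0,0]},{"dp": [0,0,0],"turn": [0,0,0]},{"dp": [0,0,0],"turn": [0,0,0]}], "squeeze": 32}}

```text
time: 9.7
tool_pos: [0.5015, -0.2105, 0.2203]
tool_rot: [-1.573, 1.09, 0.249]
contact_force: [-6.2, 1.2, 7.7]
opening: 0.0392
```

```bash
python3 look.py 10
```

```text
9.75 [-5.6   1.25  7.69] 0.039339592345760316 [ 0.50145786 -0.21046515  0.22028023] [-1.57243428  1.09022817  0.2493219 ]
dp [ 1.4 -0.2  1.7] mm turn [-0.01 -0.05  0.03] |dp| 0.0022 |turn| 0.1
jaw 0.08 45 y [-0.0015  0.0069  0.0074] z [-0.0119  0.0128]
jaw 0.09 30 y [0.0068 0.0072 0.0075] z [-0.0118  0.0109]
jaw 0.10 33 y [0.0066 0.0075 0.0078] z [-0.0123  0.0113]
jaw 0.11 25 y [0.0071 0.0075 0.0079] z [-0.012   0.0108]
leaf 0.1001 126 y [-0.0032  0.0054  0.0113] z [-0.0031  0.0027]
leaf 0.1101 22 y [0.0097 0.0108 0.0112] z [-0.0032  0.0036]
leaf 0.1201 17 y [0.0107 0.011  0.0112] z [-0.0033  0.003 ]
leaf 0.1301 20 y [0.0107 0.011  0.0113] z [-0.0034  0.0031]
leaf 0.1401 14 y [0.0105 0.0109 0.0113] z [-0.0034  0.0033]
leaf 0.1501 59 y [0.0007 0.009  0.0121] z [-0.0116  0.0119]
leaf 0.1601 326 y [-0.0004  0.0089  0.0148] z [-0.0137  0.0148]
```

View pics/w10.png

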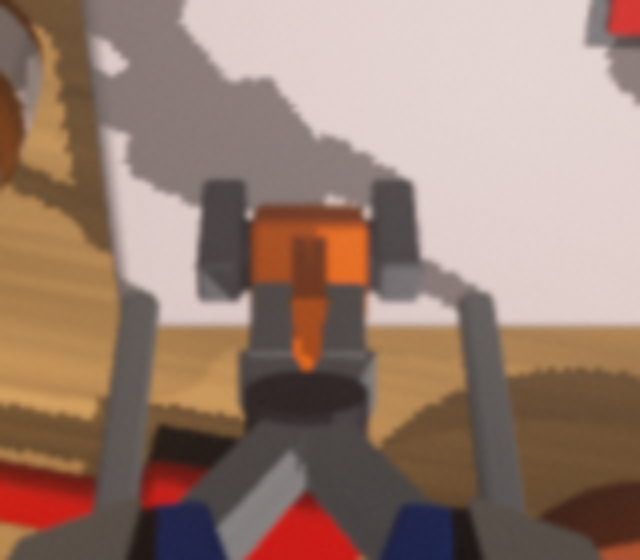

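Emit:
{"op": "move_arm", "data": {"deltas": [{"dp": [0,0,0],"turn": [0,0,0]},{"dp": [0,0,0],"turn": [0,0,0]},{"dp": [0,0,0],"turn": [0,0,0]},{"dp": [0,0,0],"turn": [0,0,0]},{"dp": [0,0,0],"turn": [0,0,0]},{"dp": [0,0,0],"turn": [0,0,0]}], "hand": 0.06, "squeeze": 12}}

```text
time: 10.4
tool_pos: [0.5014, -0.2103, 0.2193]
tool_rot: [-1.57, 1.091, 0.251]
contact_force: [-0.4, -0.4, -1.6]
opening: 0.0609
```

```bash
python3 look.py 11
```

```text
10.45 [ 0.79  0.51 -1.82] 0.061071787268879664 [ 0.50139722 -0.21031859  0.21932204] [-1.57001318  1.09109383  0.25130528]
dp [ 0.5 -0.7  1.6] mm turn [-0.05 -0.   -0.02] |dp| 0.0018 |turn| 0.0
jaw 0.08 101 y [0.0029 0.0069 0.0074] z [-0.0189  0.0187]
jaw 0.09 102 y [-0.0038  0.007   0.0075] z [-0.0203  0.0202]
jaw 0.10 113 y [-0.0032  0.007   0.0076] z [-0.0229  0.0228]
jaw 0.11 78 y [-0.0018  0.0073  0.0077] z [-0.0243  0.0243]
leaf 0.0920 161 y [-0.0057  0.0021  0.01  ] z [-0.0039  0.0036]
leaf 0.1020 82 y [-0.0057  0.006   0.0107] z [-0.0057  0.0046]
leaf 0.1120 25 y [0.01   0.0104 0.0108] z [-0.0041  0.0038]
```

View pics/w11.png

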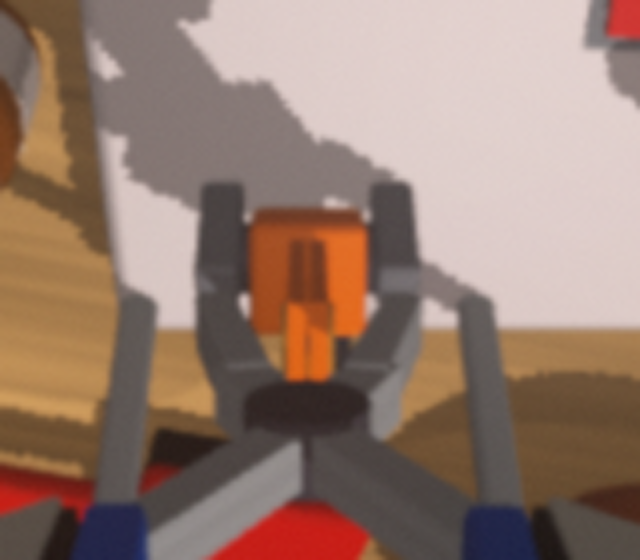

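Emit:
{"op": "move_arm", "data": {"deltas": [{"dp": [-0.006,0,0],"turn": [0,0,0]},{"dp": [-0.015,0,0],"turn": [0,0,0]},{"dp": [-0.03,0,0],"turn": [0,0,0]},{"dp": [-0.05,0,0],"turn": [0,0,0]},{"dp": [-0.075,0,0],"turn": [0,0,0]},{"dp": [-0.1,0,0],"turn": [0,0,0]},{"dp": [-0.12,0,0],"turn": [0,0,0]},{"dp": [-0.135,0,0],"turn": [0,0,0]},{"dp": [-0.14,0,0],"turn": [0,0,0]},{"dp": [-0.14,0,0],"turn": [0,0,0]}]}}

```text
time: 11.5
tool_pos: [0.4386, -0.2267, 0.3444]
tool_rot: [-1.574, 1.09, 0.247]
contact_force: [0.8, 0.0, -1.4]
opening: 0.061
```

```bash
python3 look.py 12
python3 - <<'E'
from h import *
from cell import robot
o=robot.observe()
delta(o,[.44,0.0,.37],tool(9,.49)); delta(o,[.45,.17,.35],tool(4.5,.5236));
E
```

```text
11.55 [ 0.14 -0.21 -1.42] 0.06131445807911388 [ 0.43863124 -0.22637477  0.34357939] [-1.57061999  1.09102588  0.25038358]
dp [140.7  -0.8   1.6] mm turn [-0.06 -0.02 -0.01] |dp| 0.1407 |turn| 0.1
jaw 0.08 102 y [0.0014 0.0065 0.007 ] z [-0.0195  0.0183]
jaw 0.09 107 y [-0.0035  0.0066  0.0072] z [-0.0218  0.0198]
jaw 0.10 108 y [-0.0044  0.0066  0.0072] z [-0.0234  0.0224]
jaw 0.11 52 y [-0.0041  0.0069  0.0074] z [-0.0248  0.0238]
leaf 0.2390 133 y [-0.0094  0.001   0.0103] z [-0.0049  0.0052]
leaf 0.2490 8 y [0.0075 0.0104 0.0106] z [-0.0048  0.0039]
leaf 0.2590 9 y [0.0101 0.0104 0.0106] z [-0.0038  0.0029]
leaf 0.2890 23 y [-0.0099  0.0052  0.011 ] z [-0.0118  0.0114]
dp [  2.8 -63.2 218.8] mm turn [ 4.71  2.55 -0.61] |dp| 0.2278 |turn| 5.4
dp [ 44.6 -99.9 381. ] mm turn [ 8.61  4.79 -2.54] |dp| 0.3964 |turn| 10.2
```

View pics/w12.png

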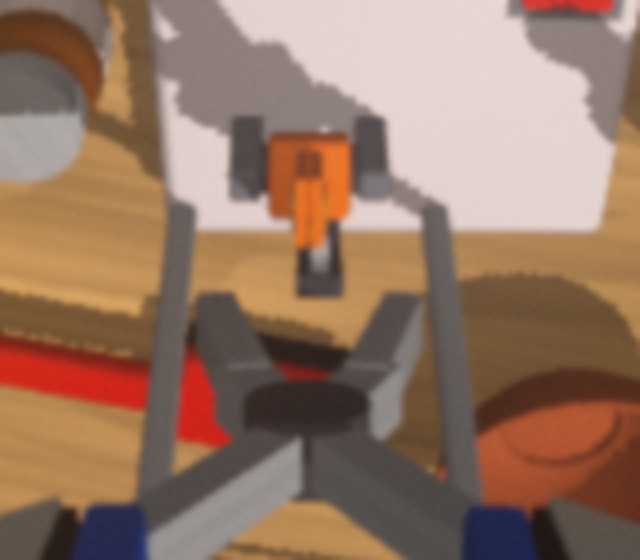

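View pics/s12.png

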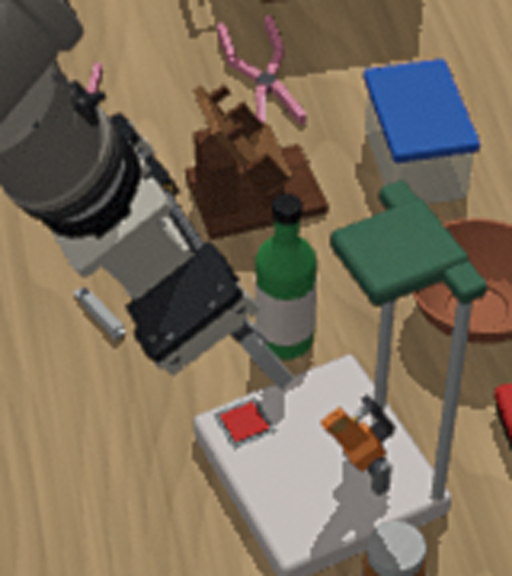

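Emit:
{"op": "move_arm", "data": {"deltas": [{"dp": [0.0,-0.01,0.02],"turn": [0.5,0.3,0]},{"dp": [0.0,-0.025,0.06],"turn": [1.3,0.7,-0.2]},{"dp": [0.0,-0.04,0.1],"turn": [2.2,1.2,-0.3]},{"dp": [0.0,-0.05,0.145],"turn": [3.2,1.7,-0.4]},{"dp": [0.002,-0.058,0.19],"turn": [4.2,2.3,-0.5]},{"dp": [0.006,-0.067,0.235],"turn": [5.2,2.9,-0.9]},{"dp": [0.014,-0.076,0.28],"turn": [6.2,3.4,-1.4]},{"dp": [0.024,-0.086,0.32],"turn": [7.2,4,-1.9]},{"dp": [0.034,-0.093,0.355],"turn": [8,4.4,-2.3]},{"dp": [0.042,-0.098,0.375],"turn": [8.6,4.8,-2.5]}]}}

```text
time: 12.6
tool_pos: [0.4477, 0.1665, 0.3504]
tool_rot: [-1.571, 1.049, 0.081]
contact_force: [0.6, -0.3, -1.1]
opening: 0.0612
```

Emit:
{"op": "move_arm", "data": {"deltas": [{"dp": [0,0,0],"turn": [0,0,0]},{"dp": [0,0,0],"turn": [0,0,0]},{"dp": [0,0,0],"turn": [0,0,0]},{"dp": [0,0,0],"turn": [0,0,0]}], "hand": 0.055, "squeeze": 8}}

```text
time: 13.0
tool_pos: [0.4489, 0.1623, 0.3517]
tool_rot: [-1.573, 1.047, 0.076]
contact_force: [-0.6, -0.5, -0.4]
opening: 0.066
```

```bash
python3 look.py 13
python3 - <<'E'
from h import *
from cell import robot
ci=robot.camera_info('wrist')
# tool->camera fixed transform check via pixel positions: pivot disc (dark) pixel, jaw tips along
for k in ('6','7','13'):
    f=np.load(f'pics/w{k}.npz'); H,S,V=masks(f['p']); d=f['d']
    x0,y0,x1,y1=250,210,305,255
    m=np.zeros(d.shape,bool); m[y0:y1,x0:x1]=True; m&=(V<75)&(d>0)&(d<.33)
    v,u=np.nonzero(m); print(k,len(u),u.mean().round(2),v.mean().round(2),np.percentile(v,[3,97]),np.median(d[m]).round(4))
    g=(d>0)&(d<.40)&(S<60); 
    g[:, :220]=0; g[:,345:]=0; g[:195]=0; g[235:]=0
    v,u=np.nonzero(g); print('  top jaw row',v.min(), [ (c, np.nonzero(g[:,c])[0].min()) for c in (250,255,300,305) if g[:,c].any()])
o=robot.observe();R=tool(4.5,np.pi/6);p0,_=cur(o)
ref=np.array([.51666,.19517,.1573]); X,Y,Z=R.as_matrix().T
delta(o,ref-.025*X-.048*Y,R); delta(o,ref-.048*Y,R)
E
```

```text
13.05 [ 0.19  0.06 -1.29] 0.06602286963390336 [0.44895774 0.16232855 0.35182051] [-1.57257935  1.04705161  0.07548335]
dp [ 127.3   45.6 -373.8] mm turn [-8.73 -4.85  2.5 ] |dp| 0.3975 |turn| 10.3
jaw 0.08 131 y [-0.0033  0.0068  0.0074] z [-0.0217  0.0201]
jaw 0.09 136 y [-0.0031  0.0069  0.0075] z [-0.0241  0.0225]
jaw 0.10 116 y [-0.0034  0.007   0.0076] z [-0.0266  0.0251]
jaw 0.11 82 y [-0.0044  0.0072  0.0076] z [-0.0277  0.0268]
leaf 0.2259 95 y [0.0419 0.0511 0.062 ] z [-0.3725 -0.3602]
leaf 0.2359 32 y [0.0422 0.0495 0.0617] z [-0.364  -0.3588]
leaf 0.2459 65 y [0.0426 0.0528 0.0631] z [-0.3637 -0.3575]
leaf 0.2559 58 y [0.0436 0.0536 0.0631] z [-0.3628 -0.3578]
leaf 0.2659 58 y [0.0432 0.0528 0.0635] z [-0.3621 -0.3567]
leaf 0.2759 105 y [0.0438 0.0558 0.0674] z [-0.3609 -0.3472]
6 447 275.48 233.55 [226.   247.62] 0.2198
  top jaw row 205 [(250, np.int64(206)), (255, np.int64(209)), (300, np.int64(206)), (305, np.int64(205))]
7 534 276.72 234.78 [226. 251.] 0.2187
  top jaw row 195 [(250, np.int64(195)), (255, np.int64(195)), (300, np.int64(195)), (305, np.int64(205))]
13 383 275.2 232.94 [227. 242.] 0.2192
  top jaw row 204 [(250, np.int64(204)), (255, np.int64(206)), (300, np.int64(204)), (305, np.int64(204))]
dp [178.5 -11.3  27.6] mm turn [-0.05 -0.08  0.02] |dp| 0.181 |turn| 0.1
dp [203.5 -11.3  27.7] mm turn [-0.05 -0.08  0.02] |dp| 0.2057 |turn| 0.1
```

View pics/w13.png

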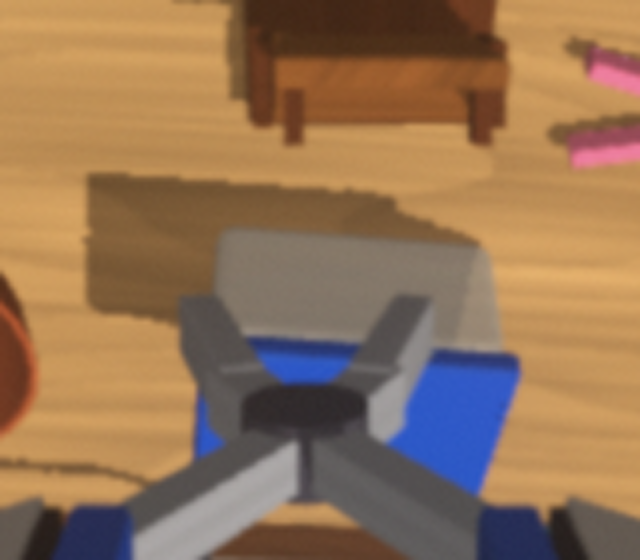

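Emit:
{"op": "move_arm", "data": {"deltas": [{"dp": [0.0,-0.006,0.01],"turn": [0,0,0]},{"dp": [0.015,-0.011,0.022],"turn": [0,0,0]},{"dp": [0.04,-0.0113,0.0277],"turn": [0,0,0]},{"dp": [0.07,-0.0113,0.0277],"turn": [0,0,0]},{"dp": [0.1,-0.0113,0.0277],"turn": [0,0,0]},{"dp": [0.13,-0.0113,0.0277],"turn": [0,0,0]},{"dp": [0.155,-0.0113,0.0277],"turn": [0,0,0]},{"dp": [0.172,-0.0113,0.0277],"turn": [0,0,0]},{"dp": [0.1785,-0.0113,0.0277],"turn": [0,0,0]},{"dp": [0.1785,-0.0113,0.0277],"turn": [0,0,0]}]}}

```text
time: 14.1
tool_pos: [0.5454, 0.1979, 0.202]
tool_rot: [-1.573, 1.049, 0.076]
contact_force: [0.4, -0.7, -1.9]
opening: 0.0657
```

Run:
```python
from h import *
from cell import robot
o=robot.observe();R=tool(4.5,np.pi/6);print(o['contact_force'],o['opening'])
ref=np.array([.51666,.19517,.1573]); X,Y,Z=R.as_matrix().T
delta(o,ref-.048*Y-.0015*X,R); delta(o,ref-.0015*X,R)
p,d=robot.read_camera('wrist'); crop(p,140,100,420,310,2.5,'pics/w14.png')
p,d=robot.read_camera('side'); crop(p,200,100,320,220,4,'pics/s14.png')
```

```text
[ 0.41237343 -0.7229384  -1.91141258] 0.06566331637792613
dp [22.8 -0.6 -0.4] mm turn [-0.01 -0.08 -0.08] |dp| 0.0228 |turn| 0.1
dp [22.9 47.4 -0.4] mm turn [-0.01 -0.08 -0.08] |dp| 0.0526 |turn| 0.1
```

View pics/w14.png

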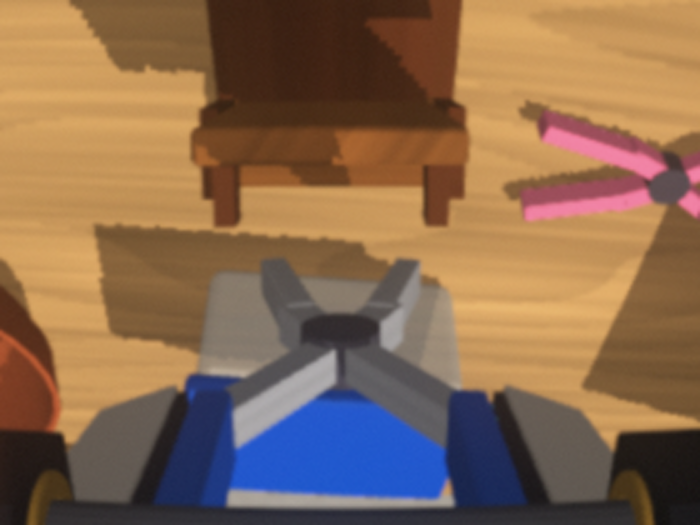

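View pics/s14.png

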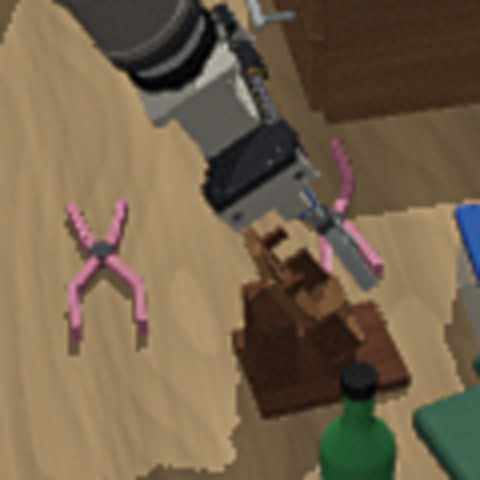

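Emit:
{"op": "move_arm", "data": {"deltas": [{"dp": [0.01,0.003,-0.0004],"turn": [0,0,0]},{"dp": [0.017,0.008,-0.0004],"turn": [0,0,0]},{"dp": [0.019,0.018,-0.0004],"turn": [0,0,0]},{"dp": [0.0195,0.028,-0.0004],"turn": [0,0,0]},{"dp": [0.02,0.036,-0.0004],"turn": [0,0,0]},{"dp": [0.02,0.042,-0.0004],"turn": [0,0,0]},{"dp": [0.02,0.045,-0.0004],"turn": [0,0,0]},{"dp": [0.02,0.0465,-0.0004],"turn": [0,0,0]},{"dp": [0.021,0.047,-0.0004],"turn": [0,0,0]},{"dp": [0.022,0.047,-0.0004],"turn": [0,0,0]}]}}

```text
time: 15.2
tool_pos: [0.5164, 0.196, 0.1608]
tool_rot: [-1.572, 1.046, 0.078]
contact_force: [0.5, -0.1, 0.3]
opening: 0.0661
```

Run:
```python
from h import *
from cell import robot
p,d=robot.read_camera('wrist'); crop(p,140,120,420,330,2.8,'pics/w15.png')
o=robot.observe();R=tool(4.5,np.pi/6);print(o['time'],o['contact_force'],o['opening'])
ref=np.array([.51666,.19517,.1573]); X,Y,Z=R.as_matrix().T
delta(o,ref-.0015*X,R)
```

```text
15.25 [ 1.30818544  0.53781313 -0.71490906] 0.06599697263337599
dp [ 1.4  1.5 -0.8] mm turn [ 0.03 -0.02  0.07] |dp| 0.0022 |turn| 0.1
```

View pics/w15.png

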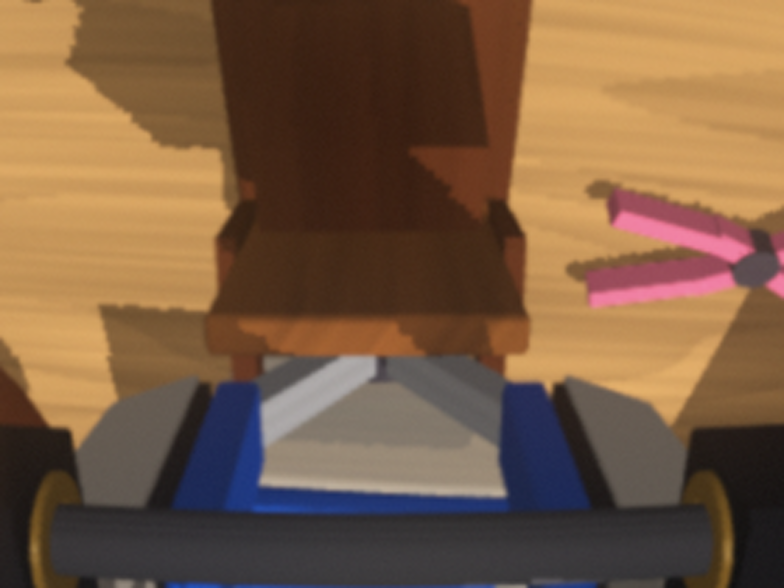

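Emit:
{"op": "move_arm", "data": {"deltas": [{"dp": [0.0005,0.0007,-0.0005],"turn": [0,0,0]},{"dp": [0.001,0.0014,-0.0005],"turn": [0,0,0]},{"dp": [0.0017,0.0018,-0.0005],"turn": [0,0,0]},{"dp": [0.0022,0.0018,-0.0005],"turn": [0,0,0]},{"dp": [0.0022,0.0018,-0.0005],"turn": [0,0,0]}]}}

```text
time: 15.75
tool_pos: [0.5157, 0.1953, 0.1576]
tool_rot: [-1.572, 1.047, 0.078]
contact_force: [1.5, 0.4, 1.1]
opening: 0.0661
```

Run:
```python
from h import *
from cell import robot
p,d=robot.read_camera('wrist'); crop(p,140,120,420,330,2.8,'pics/w16.png')
o=robot.observe();R=tool(4.5,np.pi/6);print(o['time'],o['contact_force'],o['opening'])
ref=np.array([.51666,.19517,.1573]); X,Y,Z=R.as_matrix().T
delta(o,ref,R)
```

```text
15.8 [1.13120991 0.72838238 1.29249577] 0.06612989290188041
dp [ 0.7 -0.8 -0.2] mm turn [ 0.03 -0.03  0.03] |dp| 0.0011 |turn| 0.1
```

View pics/w16.png

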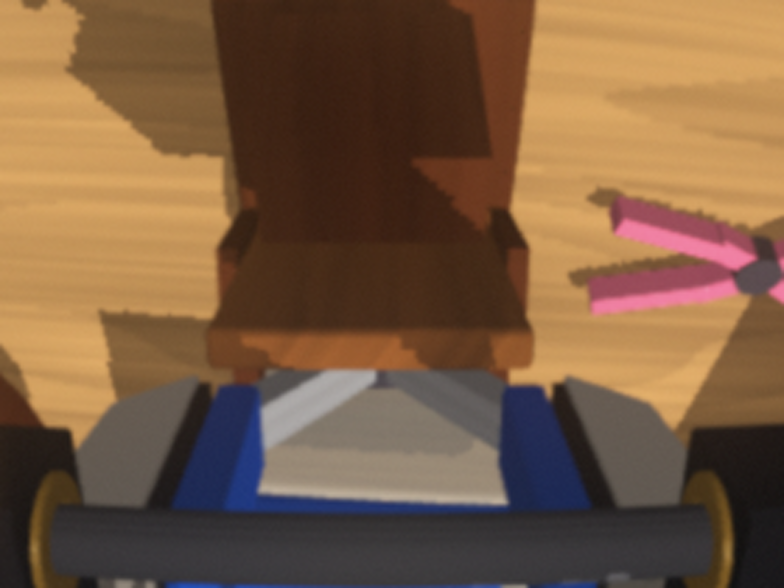

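Emit:
{"op": "move_arm", "data": {"deltas": [{"dp": [0,0,0],"turn": [0,0,0]},{"dp": [0,0,0],"turn": [0,0,0]},{"dp": [0,0,0],"turn": [0,0,0]},{"dp": [0,0,0],"turn": [0,0,0]},{"dp": [0,0,0],"turn": [0,0,0]},{"dp": [0,0,0],"turn": [0,0,0]}], "hand": 0.0915}}

```text
time: 16.4
tool_pos: [0.5153, 0.1952, 0.1573]
tool_rot: [-1.573, 1.047, 0.077]
contact_force: [0.5, 1.2, 0.8]
opening: 0.0917
```

Run:
```python
from h import *
from cell import robot
p,d=robot.read_camera('wrist'); crop(p,140,120,420,330,2.8,'pics/w17.png')
o=robot.observe();R=tool(4.5,np.pi/6);print(o['time'],o['contact_force'],o['opening'])
```

```text
16.45 [ 0.19258742 -0.41554072  0.12402769] 0.09113898478148964
```

View pics/w17.png

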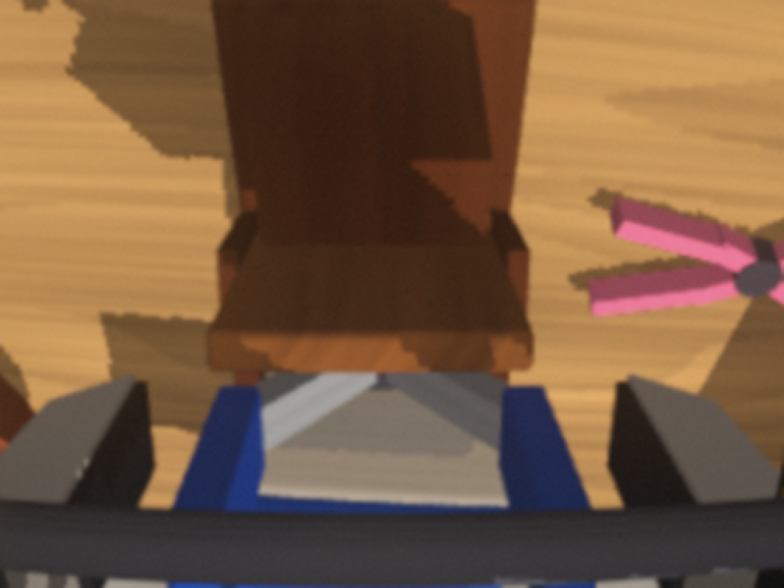

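Released and resting. Retreat along the tool axis.

Emit:
{"op": "move_arm", "data": {"deltas": [{"dp": [-0.01,0,0],"turn": [0,0,0]},{"dp": [-0.03,0,0],"turn": [0,0,0]},{"dp": [-0.06,0,0],"turn": [0,0,0]},{"dp": [-0.1,0,0],"turn": [0,0,0]},{"dp": [-0.14,0,0],"turn": [0,0,0]},{"dp": [-0.17,0,0],"turn": [0,0,0]},{"dp": [-0.19,0,0],"turn": [0,0,0]},{"dp": [-0.19,0,0],"turn": [0,0,0]}]}}

```text
time: 17.25
tool_pos: [0.4204, 0.1884, 0.3255]
tool_rot: [-1.569, 1.041, 0.082]
contact_force: [0.1, 1.0, -0.2]
opening: 0.0915
```

Run:
```python
from h import *
from cell import robot
p,d=robot.read_camera('top'); crop(p,175,130,395,250,3.6,'pics/t18.png')
p,d=robot.read_camera('side'); crop(p,200,120,370,330,2.8,'pics/s18.png')
ci=robot.camera_info('wrist'); p,d=robot.read_camera('wrist'); crop(p,140,120,420,330,2.,'pics/w18.png')
P=wcloud(d,ci);H,S,V=masks(p)
m=(d>0)&(H>100)&(H<130)&(S>150)&(P[...,2]>.14)&(P[...,2]<.23)&(P[...,0]<.56)&(P[...,0]>.45)
k,l,st,c=cv2.connectedComponentsWithStats(m.astype(np.uint8))
R=tool(4.5,np.pi/6).as_matrix()
for i in range(1,k):
    if st[i,4]>40:
        a=P[l==i]@R; print(st[i,4],'along',np.percentile(a[:,0],[2,98]).round(4),'ny',np.percentile(a[:,1],[2,50,98]).round(4),'y',np.percentile(a[:,2],[2,50,98]).round(4))
o=robot.observe(); print(o['time'],o['tool_pos'],o['contact_force'],o['qpos'].round(2))
delta(o,[.47,0,.33],tool(9,.3)); 
# key
key=np.array([.4913,-.115,.033]); 
for f in (0,1): delta(o,key+[0,0,.08],tool(14.4,0.,f))
```

```text
178 along [0.0781 0.1036] ny [-0.5463 -0.5372 -0.529 ] y [0.1219 0.126  0.1292]
131 along [0.0778 0.0811] ny [-0.5462 -0.5372 -0.5288] y [0.1784 0.1814 0.1846]
17.4 [0.42031213 0.18780436 0.3210909 ] [ 1.13501471 -0.57667292  0.23397188] [ 0.35 -0.11  1.9  -0.18  0.85 -1.22]
dp [   9.8  -34.5 -191.1] mm turn [-4.09 -1.85 12.73] |dp| 0.1945 |turn| 13.5
dp [ 204.    63.3 -307.2] mm turn [-9.64 -2.64 29.85] |dp| 0.3742 |turn| 31.5
dp [ 204.    63.3 -307.2] mm turn [164.65  44.     3.9 ] |dp| 0.3742 |turn| 170.5
```

View pics/t18.png

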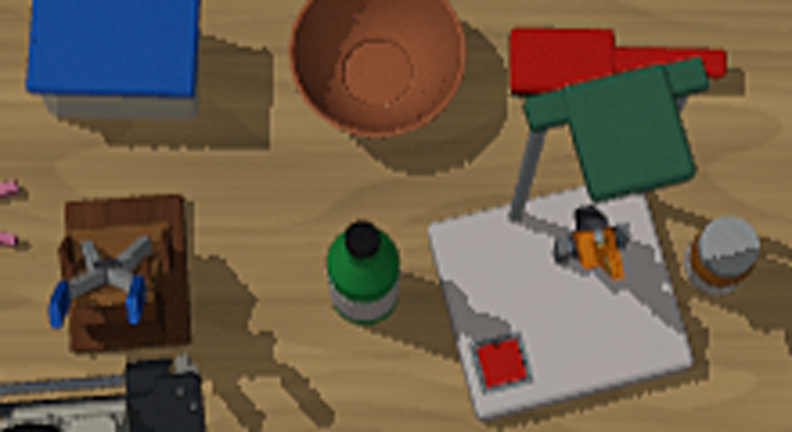

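View pics/s18.png

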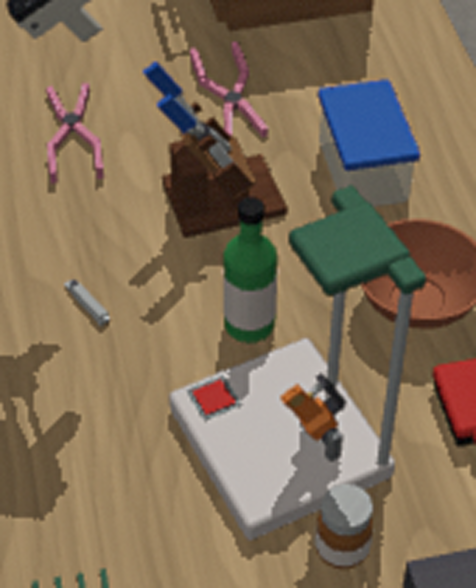

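```bash
cat >> h.py <<'E'
def key_pose(h,L=.40,yaw=14.4):
    D=np.radians(14.4);c,s=np.cos(D),np.sin(D)
    k=np.array([.4913,-.115]); k=k+.004*np.array([c,s]); return np.array([k[0],k[1],.0367+h]),tool(yaw,L)
E
python3 - <<'E'
from h import *
from cell import robot
o=robot.observe()
delta(o,[.45,-.09,.30],tool(14.4,.4)); delta(o,*key_pose(.10));
E
```

```text
dp [  22.4    4.  -279.3] mm turn [-8.83 -4.46  6.99] |dp| 0.2802 |turn| 12.1
dp [ 185.5   48.1 -306.6] mm turn [-8.83 -4.46  6.99] |dp| 0.3615 |turn| 12.1
```

Emit:
{"op": "move_arm", "data": {"deltas": [{"dp": [0,0,-0.02],"turn": [-0.5,-0.3,0.5]},{"dp": [0,0,-0.06],"turn": [-2,-1,1.5]},{"dp": [0,0,-0.1],"turn": [-3.5,-1.8,2.7]},{"dp": [0.003,0,-0.145],"turn": [-5,-2.5,4]},{"dp": [0.01,0.002,-0.19],"turn": [-6.5,-3.2,5.2]},{"dp": [0.018,0.003,-0.235],"turn": [-8,-4,6.3]},{"dp": [0.03,0.006,-0.27],"turn": [-8.8,-4.5,7]},{"dp": [0.065,0.015,-0.288],"turn": [-8.8,-4.5,7]},{"dp": [0.1,0.025,-0.298],"turn": [-8.8,-4.5,7]},{"dp": [0.13,0.033,-0.303],"turn": [-8.8,-4.5,7]}], "hand": 0.0, "squeeze": 5}}

```text
time: 18.4
tool_pos: [0.4801, -0.1127, 0.1896]
tool_rot: [-1.562, 1.173, 0.256]
contact_force: [-0.0, 0.0, 0.3]
opening: 0.016
```

Run:
```python
from h import *
from cell import robot
p,d=robot.read_camera('side'); crop(p,180,120,370,330,2.7,'pics/s19.png')
o=robot.observe();print(o['time'],o['tool_pos'],o['opening'],o['contact_force'])
delta(o,*key_pose(.10));delta(o,*key_pose(.02)); delta(o,*key_pose(.004));
```

```text
18.45 [ 0.47888766 -0.11170693  0.18529968] 0.012061891277577525 [-1.93319748 -0.49283097 -4.04467261]
dp [50.7  4.5 -6.6] mm turn [-0.31  0.38 -0.41] |dp| 0.0513 |turn| 0.6
dp [124.6  35.1  -7.3] mm turn [-0.31  0.38 -0.41] |dp| 0.1296 |turn| 0.6
dp [139.4  41.3  -7.4] mm turn [-0.31  0.38 -0.41] |dp| 0.1455 |turn| 0.6
```

View pics/s19.png

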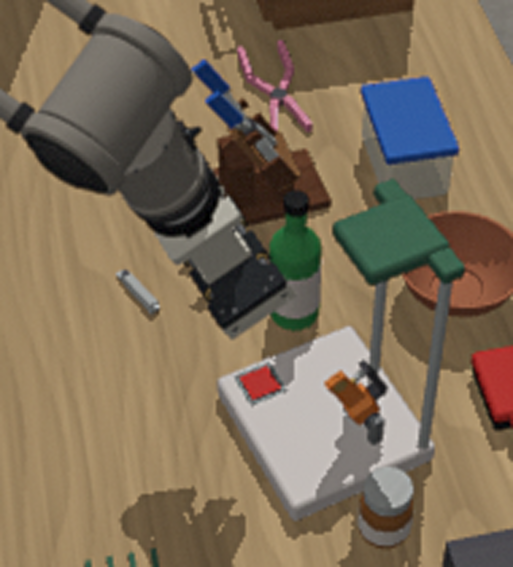

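Emit:
{"op": "move_arm", "data": {"deltas": [{"dp": [0.01,0.003,-0.003],"turn": [-0.3,0.4,-0.4]},{"dp": [0.035,0.01,-0.006],"turn": [-0.3,0.4,-0.4]},{"dp": [0.065,0.02,-0.007],"turn": [-0.3,0.4,-0.4]},{"dp": [0.09,0.026,-0.007],"turn": [-0.3,0.4,-0.4]},{"dp": [0.1,0.03,-0.007],"turn": [-0.3,0.4,-0.4]},{"dp": [0.1,0.03,-0.007],"turn": [-0.3,0.4,-0.4]},{"dp": [0.1,0.03,-0.007],"turn": [-0.3,0.4,-0.4]}]}}

```text
time: 19.15
tool_pos: [0.4935, -0.1152, 0.0893]
tool_rot: [-1.588, 1.163, 0.237]
contact_force: [-0.2, -0.1, 0.1]
opening: 0.0006
```

Run:
```python
from h import *
from cell import robot
ci=robot.camera_info('wrist'); p,d=robot.read_camera('wrist'); crop(p,100,60,460,330,2.2,'pics/w20.png')
o=robot.observe();print(o['time'],o['tool_pos'],o['opening'],o['contact_force'])
P=wcloud(d,ci);H,S,V=masks(p)
m=(d>0)&((H<6)|(H>174))&(S>150)&(V>90)&(abs(P[...,2]-.033)<.012)&(P[...,0]<.6)
print(m.sum(),np.median(P[m],0) if m.any() else '')
p,d=robot.read_camera('side'); crop(p,220,180,340,300,4,'pics/s20.png')
delta(o,*key_pose(.006)); delta(o,*key_pose(-.0035));
```

```text
19.2 [ 0.49386861 -0.11541452  0.08986661] 0.0001759567896200834 [ 1.29653045  0.57853175 -0.50092199]
2020 [ 0.48673602 -0.11580415  0.03257225]
dp [43.9 17.2  1.4] mm turn [ 0.27 -0.37  0.49] |dp| 0.0472 |turn| 0.7
dp [52.6 21.   1.5] mm turn [ 0.27 -0.37  0.49] |dp| 0.0567 |turn| 0.7
```

View pics/w20.png

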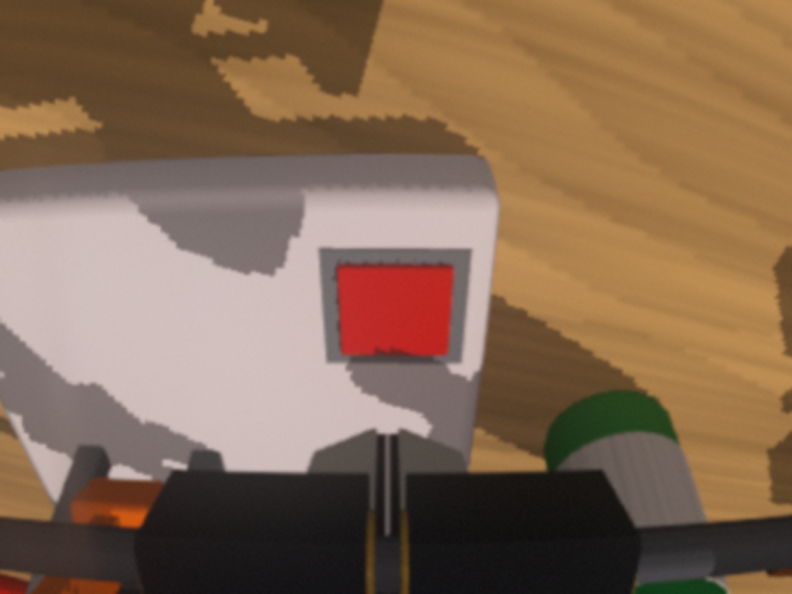

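View pics/s20.png

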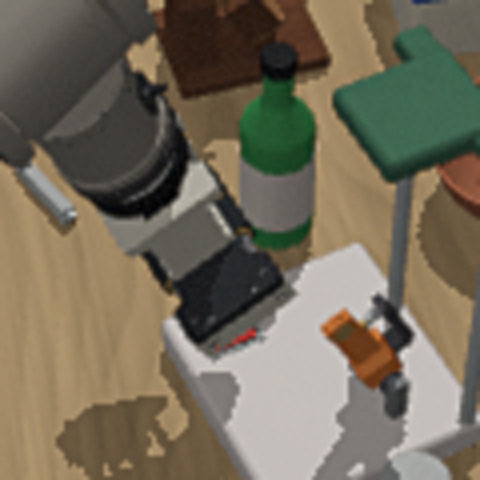

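Emit:
{"op": "move_arm", "data": {"deltas": [{"dp": [0.01,0.004,0.001],"turn": [0.2,-0.3,0.4]},{"dp": [0.025,0.01,0.001],"turn": [0.2,-0.3,0.4]},{"dp": [0.036,0.014,0.001],"turn": [0.2,-0.3,0.4]},{"dp": [0.042,0.0165,0.001],"turn": [0.2,-0.3,0.4]},{"dp": [0.042,0.0165,0.001],"turn": [0.2,-0.3,0.4]},{"dp": [0.042,0.0165,0.001],"turn": [0.2,-0.3,0.4]}]}}

```text
time: 19.85
tool_pos: [0.4949, -0.1143, 0.0442]
tool_rot: [-1.574, 1.17, 0.249]
contact_force: [1.0, 0.0, -0.9]
opening: 0.0004
```

Run:
```python
from h import *
from cell import robot
o=robot.observe();print(o['time'],o['tool_pos'],o['contact_force'])
p0,R0=cur(o); print('down in tool',R0.inv().apply([0,0,-1]).round(3)); delta(o,*key_pose(0)); delta(o,*key_pose(-.0025));
```

```text
19.85 [ 0.49494991 -0.11425867  0.04424846] [ 0.96844064  0.00961928 -0.88041848]
down in tool [0.921 0.39  0.001]
dp [7.1 2.7 0.2] mm turn [ 0.07 -0.06  0.06] |dp| 0.0076 |turn| 0.1
dp [9.4 3.7 0.2] mm turn [ 0.07 -0.06  0.06] |dp| 0.0101 |turn| 0.1
```

Emit:
{"op": "move_arm", "data": {"deltas": [{"dp": [0.003,0.0013,0],"turn": [0,0,0]},{"dp": [0.0055,0.0023,0],"turn": [0,0,0]},{"dp": [0.0055,0.0023,0],"turn": [0,0,0]}]}}

```text
time: 20.15
tool_pos: [0.4948, -0.1142, 0.0381]
tool_rot: [-1.574, 1.17, 0.249]
contact_force: [0.3, -0.1, -0.5]
opening: 0.0007
```

Emit:
{"op": "move_arm", "data": {"deltas": [{"dp": [0.0007,0.0003,0],"turn": [0,0,0]},{"dp": [0.0014,0.0006,0],"turn": [0,0,0]},{"dp": [0.0014,0.0006,0],"turn": [0,0,0]}]}}

```text
time: 20.45
tool_pos: [0.4952, -0.1142, 0.0371]
tool_rot: [-1.575, 1.17, 0.248]
contact_force: [0.4, -0.1, -0.0]
opening: 0.0004
```

Emit:
{"op": "move_arm", "data": {"deltas": [{"dp": [0.0007,0.0003,0],"turn": [0,0,0]},{"dp": [0.0009,0.0004,0],"turn": [0,0,0]},{"dp": [0.0009,0.0004,0],"turn": [0,0,0]}]}}

```text
time: 20.75
tool_pos: [0.4953, -0.1141, 0.0364]
tool_rot: [-1.574, 1.171, 0.248]
contact_force: [-1.3, -0.3, 1.1]
opening: 0.0007
```

Contact starting; continue in ~1 mm steps.

Emit:
{"op": "move_arm", "data": {"deltas": [{"dp": [0.0005,0.0002,0],"turn": [0,0,0]},{"dp": [0.0009,0.0004,0],"turn": [0,0,0]},{"dp": [0.0009,0.0004,0],"turn": [0,0,0]}]}}

```text
time: 21.05
tool_pos: [0.4955, -0.1141, 0.0357]
tool_rot: [-1.574, 1.172, 0.248]
contact_force: [-1.9, -0.8, 2.4]
opening: 0.0003
```

Emit:
{"op": "move_arm", "data": {"deltas": [{"dp": [0.0005,0.0002,0],"turn": [0,0,0]},{"dp": [0.0009,0.0004,0],"turn": [0,0,0]},{"dp": [0.0009,0.0004,0],"turn": [0,0,0]}]}}

```text
time: 21.35
tool_pos: [0.4957, -0.114, 0.035]
tool_rot: [-1.574, 1.172, 0.249]
contact_force: [-2.9, -0.9, 2.7]
opening: 0.0004
```

Emit:
{"op": "move_arm", "data": {"deltas": [{"dp": [0.0005,0.0002,0],"turn": [0,0,0]},{"dp": [0.0009,0.0004,0],"turn": [0,0,0]},{"dp": [0.0009,0.0004,0],"turn": [0,0,0]}]}}

```text
time: 21.65
tool_pos: [0.4959, -0.114, 0.0343]
tool_rot: [-1.574, 1.173, 0.249]
contact_force: [-3.0, -0.5, 4.1]
opening: 0.0004
```

Emit:
{"op": "move_arm", "data": {"deltas": [{"dp": [0.0005,0.0002,0],"turn": [0,0,0]},{"dp": [0.0009,0.0004,0],"turn": [0,0,0]},{"dp": [0.0009,0.0004,0],"turn": [0,0,0]}]}}

```text
time: 21.95
tool_pos: [0.496, -0.114, 0.0339]
tool_rot: [-1.574, 1.174, 0.248]
contact_force: [-5.6, -1.6, 7.8]
opening: 0.0004
```

Emit:
{"op": "move_arm", "data": {"deltas": [{"dp": [0.0005,0.0002,0],"turn": [0,0,0]},{"dp": [0.0009,0.0004,0],"turn": [0,0,0]},{"dp": [0.0009,0.0004,0],"turn": [0,0,0]}]}}

```text
time: 22.25
tool_pos: [0.4961, -0.114, 0.0336]
tool_rot: [-1.575, 1.174, 0.247]
contact_force: [-8.9, -2.5, 14.3]
opening: 0.0008
```

Emit:
{"op": "move_arm", "data": {"deltas": [{"dp": [-0.001,-0.0004,0],"turn": [0,0,0]},{"dp": [-0.004,-0.0017,0],"turn": [0,0,0]},{"dp": [-0.012,-0.005,0],"turn": [0,0,0]},{"dp": [-0.03,-0.012,0],"turn": [0,0,0]},{"dp": [-0.06,-0.02,0],"turn": [0,0,0]},{"dp": [-0.1,-0.025,0],"turn": [0,0,0]},{"dp": [-0.14,-0.025,0],"turn": [0,0,0]},{"dp": [-0.18,-0.025,0],"turn": [0,0,0]},{"dp": [-0.2,-0.025,0],"turn": [0,0,0]},{"dp": [-0.2,-0.025,0],"turn": [0,0,0]}]}}

```text
time: 23.25
tool_pos: [0.4444, -0.1281, 0.23]
tool_rot: [-1.586, 1.171, 0.237]
contact_force: [0.1, -0.3, -0.2]
opening: 0.0005
```

Run:
```python
from h import *
from cell import robot
o=robot.observe();print(o['time'],o['tool_pos'],o['contact_force'])
p,d=robot.read_camera('wrist'); crop(p,0,0,560,420,1.4,'pics/w21.png')
p,d=robot.read_camera('side'); crop(p,190,120,390,330,2.8,'pics/s21.png')
p,d=robot.read_camera('top'); cv2.imwrite('pics/t21.png',p[:,:,::-1]); crop(p,175,100,405,310,2.6,'pics/t21c.png')
```

```text
23.25 [ 0.44441769 -0.12810265  0.2299971 ] [ 0.13227483 -0.31182978 -0.22156945]
```

View pics/w21.png

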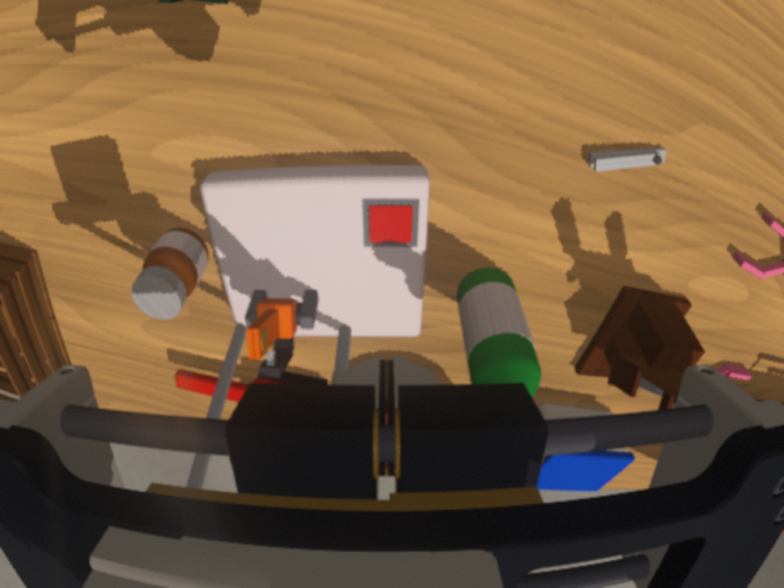

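View pics/s21.png

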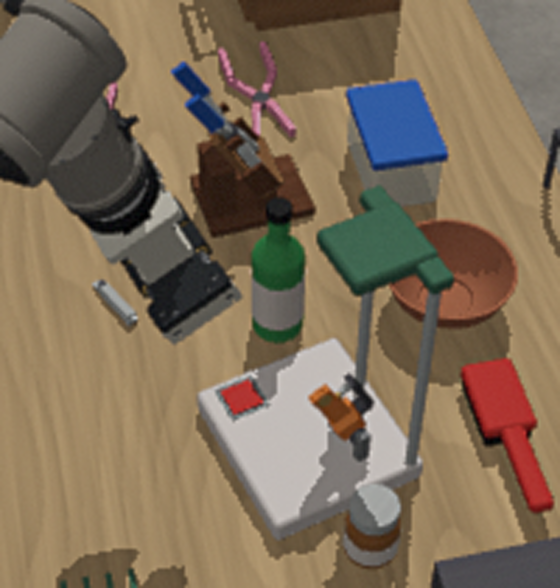

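View pics/t21c.png

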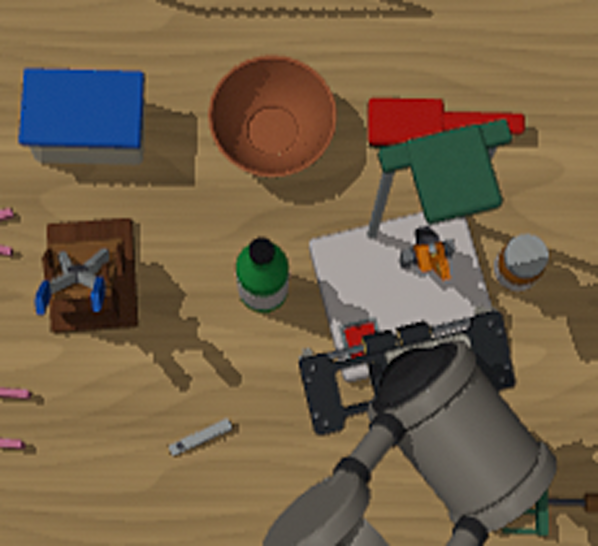

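```bash
python3 -c "
from cell import robot
print(robot.observe()['qvel'].round(3)); print(robot.hand_in())"
```

```text
[ 0.005  0.018  0.008 -0.     0.002 -0.   ]
the job is handed in; nothing more can be done
None
```

The job is done and handed in at about 23 s; the hand-in reports no verdict.

- **Clip:** I took the blue-handled pliers off the rest and squeezed the clip's leaves between the jaws, at a 19 mm overlap and up to 32 N of grip. After letting go the leaves stayed shut: they measured about 8 to 10 mm across, against about 21 mm open. They still looked shut in the last pictures. The fingers never touched the clip.
- **Pliers:** They are back on the rest, open, with the handles within about 1 to 2 mm of where they started. They slid forward by up to 1 mm in the grip during the squeeze, and I allowed for that when placing them.
- **Red key:** I pressed it with the closed fingertips until it stopped, after roughly 2.5 to 3 mm by the tool height. The force rose to 14 N upward (about 17 N in all) on the last step once it was bottomed, more than the 4 N it needs. I then let go, and it looked up again.

**Last checks:** The arm was clear of everything with contact force near zero. Nothing else on the bench looked moved. The one disagreement was the key's position: the wrist camera put it about 5 mm nearer the robot than the top and side cameras did. It made no difference to the press.

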